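# Close up the battery unit

## Robot

A 7-joint arm with a two-finger parallel gripper is mounted at the origin on the work surface. World frame = base frame: x ahead of the robot, y to its left, z up, the work surface at z = 0. Lengths are in m, angles in rad, forces in N, time in s.
With the tool pointing down it reaches from about 0.4 to 0.85 m from the base axis. Payload 4.5 kg.
Tool frame: the origin (TCP) lies on the centre line of the jaws, within the pads' length; the fingertips stand env.tip_reach ahead of it and the grasp point (between the pads) is the TCP (env.tip_reach is the distance from the TCP to the fingertips, in m); z points along the fingers, y is the direction in which the jaws open and shut (so a half turn about z gives the same grasp; the last joint's range is limited). The gripper opens to 88 mm and grips with 3 to 60 N. Pads are 18 mm wide; open, the fingers measure 123 mm over their backs; the gripper's body (75 mm by 187 mm) begins 45 mm behind the grasp point.
Start: joints at [-1.124, 0.689, -0.195, 1.565, 0.157, 0.902, -0.215], TCP at [0.251, 0.573, 0.258] pointing down, gripper open.
Joint ranges: [-3.01, 3.01], [-0.46, 2.08], [-1.47, 1.51], [0.13, 2.56], [-1, 4.14], [0.04, 2.09], [-2.66, 2.66]. Speed limits (rad/s): [2.57, 2.57, 3.14, 3.14, 3.14, 3.14, 3.14].

## Interface

Orientations are given as [roll, pitch, yaw] about the fixed x, y, z axes, in that order (R = Rz(yaw) Ry(pitch) Rx(roll)).
In Python, from rig import telemetry, snapshot, env gives the robot as it stands.
- The arm moves only by the shell command python3 -m jog 'ROWS' [OPENING] [FORCE]. ROWS is JSON, one flat list of numbers, 4 for each row, row after row: the shift along the tool's x, y, z in cm, then the turn about the tool's z in rad. A call has 1 to 10 rows; each row is the pose to reach, as a shift and turn from the pose measured when the call began, along the tool's axes at that moment; what a row does not reach only later rows make up. A row lasts 1/10 s, in which the tool goes at most 50 mm and 8.59 degrees, less where a joint would pass 70% of its speed; a pose out of reach is approached as far as the arm can. A call with a gripper value outside its range is refused whole. OPENING is the opening, from 0 (shut) to 1 (fully open), set as the call begins (- or left out, the last holds). The fingers move at their own pace and stop on an object; FORCE is the grip in N (left out, the last holds). Time passes only in rows, so rows that repeat a pose let the fingers close. It gives the time, the measured TCP pose, the force and the opening at its end, in the units of the state.
- telemetry.read_state(): the state, without advancing time (a new reading comes with each control period).
- snapshot(name): name is "side" or "top" or "wrist"; returns a dict with "color" (480x640x3 uint8, red, green, blue), "depth" (480x640 float32, m along the optical axis (not along the pixel's ray), 0 where there is no reading), "K" (3x3 intrinsics, pixels), "world_from_camera" (4x4, takes a point from camera to world coordinates); the wrist camera has in their place "tool_from_camera" (4x4, takes a point from camera to tool coordinates, whose origin is the TCP and whose axes are the flange's). Camera axes: x right, y down, z forward; pixel columns grow to the right and rows downward; lengths in m; the calibration is good to about 2 mm. The wrist camera is an equidistant fisheye: a pixel r from the principal point sees the ray r / f radians off the axis. A picture is of the moment at which its call begins: read the wrist's pose just before it.
- env.hand_in(): hands the job in, once; it reports no verdict.
The state is a dict: "time_s": time; "q": joint angles; "joint_velocities": joint speeds; "tau": joint torques, N m; "tool_pos": TCP position; "tool_rot": TCP orientation; "contact_force": force on the tool from outside, world axes, zero at the start; "wrist_torque": the same for the moment, N m; "grip_width": finger opening in m.
Only numpy, scipy, OpenCV 4.12 (cv2) and the standard library are available. Lean on these libraries where they do the work, as an engineer would, in place of code of your own. Each camera call takes 0.05 s, during which the arm holds its last target.

## Task

Load every battery pack on the bench into the open tray of the battery unit, one flat in each bay. Then lay the cover plate over the four snap standoffs and press it down evenly until all four have clicked through and it sits flush on them, and finally push the tray home until it seats at its detent. Leave the meter, spools, jar and the other things on the bench where they are.

Things in the scene. Friction and masses are not known exactly. Their poses are not given: they have to be found in the camera images.
- unit: Fixed grey metal shell of the battery unit, open at the front, 135 deep (its x) x 240 wide x 86 high, with a black 60 mm wide control section joined to its left (+y) side. Origin on the table at the middle of the shell's open front edge; x points into the unit (the way the tray is pushed), z up. Its place and yaw vary.
- tray (a joint): How far the tray is pulled out of the unit (m): 0 fully home, 0.145 fully out; starts at 0.12 to 0.14. Slides along the unit's -x with 3 N friction and stays where it is left; a sprung detent resists with up to about 5 N more between 12 and 6 mm and holds the tray once past it; seated it reads within 2 mm of 0, against a hard stop.
- tray_floor (a point): Point on the tray (moves with it): middle of the bay floor, on its top face, 6 mm above the table; axes as the unit's. Four bays lie side by side along y at -60, -20, +20, +60 mm, each 78 (x) x 37 (y) inside, between black walls 3 thick, 12 high. Snap standoffs stand at x +-30, y +-91 mm. All in the tray keeps clear of z = +66 mm.
- tray_front (a point): Point on the outer face of the tray's front panel, at its middle, 56 mm above the table: where to push. The panel is grey, 10 thick, 224 wide; outer face at x = -60 from tray_floor, top edge 70 mm above the table.
- standoff0 (a point): Centre of the flat seat (18 across, 46 mm above the tray floor) of the white snap standoff at tray x -30, y -91 mm. Above the seat rises a tapered pin, 7 across and 18 high, with a sprung barb on its +y and its -y side.
- standoff1 (a point): Same, at x -30, y +91. A cover laid over the pins first rests on the barbs, about 8 to 10 mm above the seats; about 8 N pressed near one standoff, 10 N at the middle of an end or 18 N at the centre of the cover pushes it past the barbs there, which spring out above it. Pressed at one end only, the other end stays up.
- standoff2 (a point): Same, at x +30, y -91.
- standoff3 (a point): Same, at x +30, y +91.
- cover: Loose cover plate of bare aluminium, 84 (its x) x 206 (y) x 4 mm thick, 0.25 kg, with a square hole 10.6 mm wide near each corner at x = +-30, y = +-91 mm and a black grip block 20 (x) x 56 (y) x 24 mm high in the middle of its top. Origin in the middle of its underside, z up. It fits either way round (half turn).
- cover_hole0 (a point): Centre of the cover's hole at its x -30, y -91 mm, on the underside.
- cover_hole1 (a point): Same, at x -30, y +91.
- cover_hole2 (a point): Same, at x +30, y -91.
- cover_hole3 (a point): Same, at x +30, y +91.
- pack0: Loose grey battery pack 70 (its x) x 32 (y) x 22 mm high, about 0.14 kg, with a black grip knob 16 (x) x 20 (y) x 16 mm high in the middle of its top (38 mm high in all). Origin in the middle of its underside, z up. It goes into any empty bay with its long side along the tray's x, either way round. Two to four packs are there, lying on a thin mat (2 mm).
- pack1: Another pack like pack0, or absent.
- pack2: Another pack like pack0, or absent.
- pack3: Another pack like pack0, or absent.
- meter: Bystander: yellow multimeter 150 x 75 x 32 mm, lying right of the unit, beyond the packs. Origin in the middle of its underside.
- wire_spool: Bystander: spool of copper wire, 60 across, 36 mm high, standing near the front left. Origin under its centre.
- solder_spool: Bystander: solder spool, 52 across, 44 mm high, at the far left. Origin under its centre.
- flux_jar: Bystander: jar 52 across, 70 mm high, left of the unit. Origin under its centre.
- screw_bin: Bystander: small blue open bin 90 x 60 x 35 mm, near the front right, between the robot and the packs. Origin under its centre.
- driver: Bystander: screwdriver lying across the bench between the robot's base and the tray. Origin in the middle of its length.
Things that resemble listed ones, but are neither listed nor needed, are in the scene too. There is more than one size of the cover; the one meant has the size given above.

How it is judged:
On the way, in this order (a step that is already met when the one before it is completed fails the run):
1. every pack lies flat in a bay of the tray, let go (z of pack0 in the frame of tray_floor between -0.004 and 0.005 m and angle between each of pack0, pack1, pack2, pack3's own z axis and vertical below 0.12 rad and x of pack0 in the frame of tray_floor between -0.012 and 0.012 m and y of pack0 in the frame of tray_floor between -0.075 and 0.075 m and z of pack1 in the frame of tray_floor between -0.004 and 0.005 m and x of pack1 in the frame of tray_floor between -0.012 and 0.012 m and y of pack1 in the frame of tray_floor between -0.075 and 0.075 m and z of pack2 in the frame of tray_floor between -0.004 and 0.005 m and x of pack2 in the frame of tray_floor between -0.012 and 0.012 m and y of pack2 in the frame of tray_floor between -0.075 and 0.075 m and z of pack3 in the frame of tray_floor between -0.004 and 0.005 m and x of pack3 in the frame of tray_floor between -0.012 and 0.012 m and y of pack3 in the frame of tray_floor between -0.075 and 0.075 m and contact force between the fingers and pack0 below 0.5 N and contact force between the fingers and pack1 below 0.5 N and contact force between the fingers and pack2 below 0.5 N and contact force between the fingers and pack3 below 0.5 N), for 0.2 s.
2. the cover has clicked through on all four standoffs, the tray still out (z of each of cover_hole0, cover_hole1, cover_hole2, cover_hole3 in the frame of tray_floor below 0.0485 m and horizontal distance between cover and tray_floor below 0.006 m and angle between the y axis of cover and the y axis of tray_floor, either way round below 0.06 rad and angle between cover's own z axis and vertical below 0.06 rad and value of joint tray above 0.05 m), for 0.2 s.
3. the tray is home at its detent (value of joint tray below 0.003 m), for 0.2 s.
At the end, for the whole second after the job is handed in: Every pack that is there lies flat in a bay (underside within 5 mm of the tray floor); the cover is flush on all four standoffs (each hole's underside within 2.5 mm of its seat); the tray is home (joint under 3 mm); all at rest (z of pack0 in the frame of tray_floor between -0.004 and 0.005 m and angle between each of pack0, pack1, pack2, pack3's own z axis and vertical below 0.12 rad and x of pack0 in the frame of tray_floor between -0.012 and 0.012 m and y of pack0 in the frame of tray_floor between -0.075 and 0.075 m and z of pack1 in the frame of tray_floor between -0.004 and 0.005 m and x of pack1 in the frame of tray_floor between -0.012 and 0.012 m and y of pack1 in the frame of tray_floor between -0.075 and 0.075 m and z of pack2 in the frame of tray_floor between -0.004 and 0.005 m and x of pack2 in the frame of tray_floor between -0.012 and 0.012 m and y of pack2 in the frame of tray_floor between -0.075 and 0.075 m and z of pack3 in the frame of tray_floor between -0.004 and 0.005 m and x of pack3 in the frame of tray_floor between -0.012 and 0.012 m and y of pack3 in the frame of tray_floor between -0.075 and 0.075 m and z of each of cover_hole0, cover_hole1, cover_hole2, cover_hole3 in the frame of tray_floor below 0.0485 m and horizontal distance between cover and tray_floor below 0.006 m and angle between the y axis of cover and the y axis of tray_floor, either way round below 0.06 rad and angle between cover's own z axis and vertical below 0.06 rad and value of joint tray below 0.003 m and linear speed of cover below 0.02 m/s); the robot touches nothing.
It fails at once if a bystander is shoved more than 5 cm from its place (distance of any of meter, wire_spool, solder_spool, flux_jar, screw_bin, driver from where it was at the start of the episode above 0.05 m).
Of pack0, pack1, pack2, pack3 only 2 to 4 are there at a start; the rules pass over those that are not, and their reading is None.
At some moment in a run one of pack0, pack1, pack2, pack3 may be knocked a few centimetres aside while the robot is not near it.
Once in a run the grip may slacken for a moment while it holds something.
It also fails if it takes over 210 s, if anything falls off the work surface, if the arm or the gripper's body presses on something with over 40 N, if the wrist force passes 120 N, or if a joint passes its speed limit or range.

## Working session

There is one attempt and no reset: what is moved stays moved. The work goes in short steps, Python scripts to look and compute and a shell command to move; the robot and the scene stay as the last step left them, time stands still between calls to the robot, and variables do not carry over. Pictures are saved under pics/ and viewed, and the job is handed in when it is done.

```bash
ls; mkdir -p pics
python3 - <<'E'
from rig import telemetry, snapshot, env
import cv2
s=telemetry.read_state(); print(s); print(env.tip_reach)
for n in ["side","top","wrist"]:
    d=snapshot(n); cv2.imwrite(f"pics/a_{n}.png",d["color"][...,::-1]); print(n,d["K"].tolist(),[ (k,v.tolist()) for k,v in d.items() if 'from' in k])
E
```

```text
pics
{'time_s': 0.0, 'q': array([-1.12421418,  0.68995529, -0.19455133,  1.56635545,  0.15728708,
        0.90250865, -0.21505518]), 'joint_velocities': array([-0.00126068, -0.00014415,  0.00143863,  0.00057505,  0.00156054,
       -0.00102931, -0.00016769]), 'tau': array([-1.64292724e-04, -5.27567983e+01, -1.26668762e+00, -1.53426701e+01,
       -5.25709928e-02,  6.68105960e-03,  1.74623706e-04]), 'tool_pos': array([0.25050421, 0.57193878, 0.25692582]), 'tool_rot': array([-3.13976156e+00,  1.04553090e-04,  2.72896204e+00]), 'contact_force': array([-0.63699661,  0.28578944,  0.00258929]), 'wrist_torque': array([ 0.00314803, -0.01106119, -0.00522819]), 'grip_width': 0.08811035796941312}
0.019
side [[537.0887152110373, 0.0, 312.9707494084517], [0.0, 537.0887152110373, 236.07981341776713], [0.0, 0.0, 1.0]] [('world_from_camera', [[0.9931667236358173, -0.07127036890390775, 0.0924142498687132, 0.3507576848798726], [-0.11491200927056937, -0.7354467928492344, 0.6677673584514113, -0.8278345868302095], [0.020373737700692826, -0.6738238266817789, -0.7386111029547465, 1.0157022288816175], [0.0,
[... 174 characters left out ...]
33058, -0.9955973268709275, 0.0904890527806756, 0.3607434756353922], [-0.9996942960688894, -0.02401310146358082, 0.005889428276773332, 0.028577079347140277], [-0.0036905762433879063, -0.09060537338128956, -0.9958800359287401, 1.1388618310099194], [0.0, 0.0, 0.0, 1.0]])]
wrist [[371.64829954431775, 0.0, 318.469667963381], [0.0, 371.64829954431775, 242.6062936408524], [0.0, 0.0, 1.0]] [('tool_from_camera', [[0.0005157495284716534, -0.9558127134016846, -0.293975833874369, 0.07518127570983968], [0.9999996889774402, 0.0006683745119700342, -0.00041871294715081265, -1.88063096058233e-05], [0.0005966971126492729, -0.2939755264902478, 0.9558127608362083, -0.12655000131774818], [0.0, 0.0, 0.0, 1.0]])]
```

View pics/a_top.png

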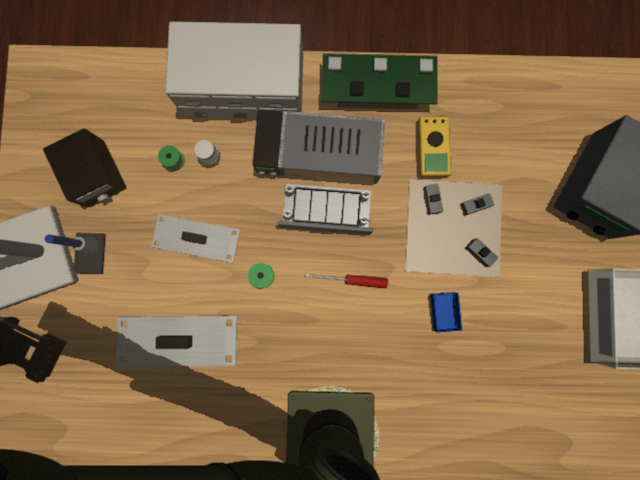

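View pics/a_side.png

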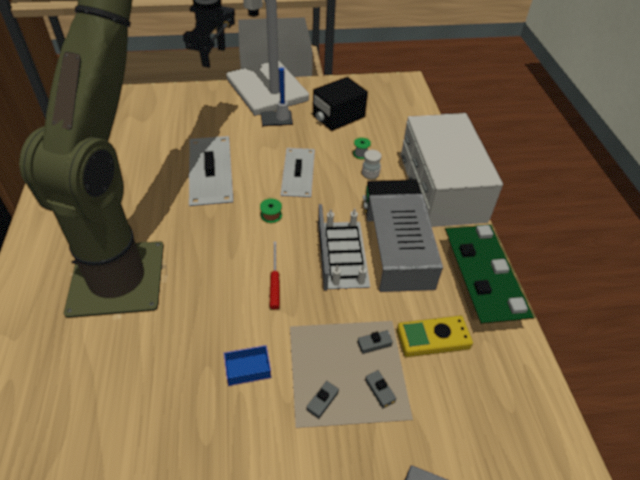

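View pics/a_wrist.png

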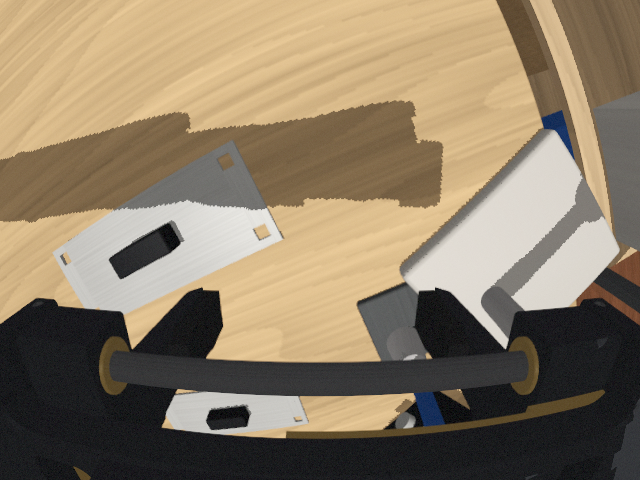

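The top view shows three packs on the mat, at (433,199), (477,204) and (481,252). The tray is at about (325,208). There are two covers, at (195,238) and (177,341); the upper one is about 86 px long, roughly 0.206 m. I'll measure next.

```bash
cat > h.py <<'E'
import numpy as np, cv2
from scipy.spatial.transform import Rotation as R
from rig import telemetry, snapshot, env
def cast(d,uv,z):
    """pixels (N,2) -> world xyz on plane z"""
    uv=np.atleast_2d(np.asarray(uv,float)); K=d["K"]; T=d["world_from_camera"]
    r=np.c_[(uv[:,0]-K[0,2])/K[0,0],(uv[:,1]-K[1,2])/K[1,1],np.ones(len(uv))]@T[:3,:3].T
    t=(z-T[2,3])/r[:,2]; return T[:3,3]+r*t[:,None]
def cloud(d):
    K=d["K"];T=d["world_from_camera"];v,u=np.mgrid[:480,:640];z=d["depth"]
    P=np.stack([(u-K[0,2])/K[0,0]*z,(v-K[1,2])/K[1,1]*z,z],-1)
    return P@T[:3,:3].T+T[:3,3]
def toolT():
    s=telemetry.read_state();T=np.eye(4);T[:3,:3]=R.from_euler('xyz',s['tool_rot']).as_matrix();T[:3,3]=s['tool_pos'];return T
def wristray(d,T,uv):
    uv=np.atleast_2d(np.asarray(uv,float));K=d["K"];W=T@d["tool_from_camera"]
    a=(uv-[K[0,2],K[1,2]])/K[0,0];r=np.hypot(a[:,0],a[:,1]);s=np.where(r>1e-9,np.sin(r)/np.maximum(r,1e-9),1)
    return W[:3,3],np.c_[a*s[:,None],np.cos(r)]@W[:3,:3].T
def wcast(d,T,uv,z):
    o,r=wristray(d,T,uv);return o+r*((z-o[2])/r[:,2])[:,None]
def wproj(d,T,P):
    P=np.atleast_2d(P);W=np.linalg.inv(T@d["tool_from_camera"]);p=P@W[:3,:3].T+W[:3,3]
    n=np.hypot(p[:,0],p[:,1]);th=np.arctan2(n,p[:,2]);K=d["K"]
    return np.c_[K[0,2]+K[0,0]*th*p[:,0]/n,K[1,2]+K[0,0]*th*p[:,1]/n]
def proj(d,P):
    P=np.atleast_2d(P);W=np.linalg.inv(d["world_from_camera"]);p=P@W[:3,:3].T+W[:3,3];K=d["K"]
    return np.c_[K[0,2]+K[0,0]*p[:,0]/p[:,2],K[1,2]+K[1,1]*p[:,1]/p[:,2]]
def move_to(xyz,yaw=None):
    """report shift in tool axes (cm) and turn (rad) to reach world xyz with yaw of tool x-axis"""
    T=toolT();d=T[:3,:3].T@(np.asarray(xyz)-T[:3,3])*100
    dy=0
    if yaw is not None:
        cur=np.arctan2(T[1,0],T[0,0]);w=(yaw-cur+np.pi/2)%np.pi-np.pi/2;dy=-w
    print("TCP",T[:3,3].round(4),"shift cm",d.round(2),"turn",round(dy,3))
E
cat > m1.py <<'E'
from h import *
d=snapshot("top");c=d["color"];cv2.imwrite("pics/b_top.png",cv2.resize(c[90:350,100:520],None,fx=1.9,fy=1.9,interpolation=cv2.INTER_CUBIC)[...,::-1])
P=cloud(d);H=P[...,2]
hsv=cv2.cvtColor(c,cv2.COLOR_RGB2HSV)
def blobs(m,roi,amin,name,z):
    mm=np.zeros_like(m,np.uint8);x0,y0,x1,y1=roi;mm[y0:y1,x0:x1]=m[y0:y1,x0:x1]*1
    n,l,st,ce=cv2.connectedComponentsWithStats(mm)
    for i in range(1,n):
        if st[i,4]<amin: continue
        pts=np.argwhere(l==i)[:,::-1].astype(float)
        W=cast(d,pts,z)[:,:2].astype(np.float32)
        r=cv2.minAreaRect(W);b=cv2.boxPoints(r);e=b[1]-b[0];f=b[2]-b[1]
        L=e if np.hypot(*e)>np.hypot(*f) else f
        print(name,st[i].tolist(),"c",np.round(r[0],4),"size",np.round(sorted(r[1]),4),"long yaw",round(float(np.arctan2(L[1],L[0])),3),"mean",W.mean(0).round(4),"Hmed",np.median(H[l==i]).round(4))
blobs((H>0.014)&(H<0.06),(405,175,505,280),20,"pack",0.024)
blobs((H>0.028)&(H<0.06),(405,175,505,280),10,"knob",0.04)
gray=(hsv[...,1]<40)&(hsv[...,2]>110)
blobs(gray,(110,205,250,380),200,"cover",0.004)
blobs((H>0.015)&(H<0.06),(110,205,250,380),20,"grip",0.028)
E
python3 m1.py
```

```text
pack [420, 175, 30, 2, 55] c [ 0.6292 -0.243 ] size [0.0025 0.0708] long yaw -1.547 mean [ 0.6293 -0.243 ] Hmed 0.0231
pack [425, 184, 19, 30, 402] c [ 0.5733 -0.2416] size [0.0342 0.0706] long yaw 0.187 mean [ 0.5731 -0.2416] Hmed 0.0241
pack [463, 193, 32, 21, 390] c [ 0.5632 -0.3493] size [0.0322 0.073 ] long yaw -1.204 mean [ 0.5633 -0.3496] Hmed 0.0241
pack [468, 238, 31, 29, 416] c [ 0.4459 -0.3586] size [0.0346 0.0704] long yaw 0.794 mean [ 0.4456 -0.3592] Hmed 0.0243
knob [430, 193, 11, 10, 69] c [ 0.573  -0.2407] size [0.0188 0.0248] long yaw -1.165 mean [ 0.5728 -0.2412] Hmed 0.0396
knob [475, 198, 11, 11, 70] c [ 0.5637 -0.3491] size [0.0195 0.0237] long yaw 0.458 mean [ 0.563  -0.3488] Hmed 0.0395
knob [480, 246, 12, 11, 72] c [ 0.4456 -0.3584] size [0.0215 0.0232] long yaw -0.883 mean [ 0.4455 -0.3592] Hmed 0.0396
cover [152, 215, 87, 47, 2394] c [0.4639 0.3401] size [0.0819 0.2036] long yaw 1.406 mean [0.4635 0.3393] Hmed 0.0035
cover [118, 316, 118, 50, 4093] c [0.2138 0.374 ] size [0.1157 0.2847] long yaw -1.537 mean [0.2221 0.3524] Hmed 0.0048
grip [182, 231, 25, 12, 201] c [0.4643 0.3371] size [0.0199 0.0589] long yaw 1.397 mean [0.4645 0.3376] Hmed 0.0273
grip [156, 335, 36, 14, 472] c [0.2148 0.373 ] size [0.0302 0.0834] long yaw -1.546 mean [0.2152 0.3733] Hmed 0.0376
```

View pics/b_top.png

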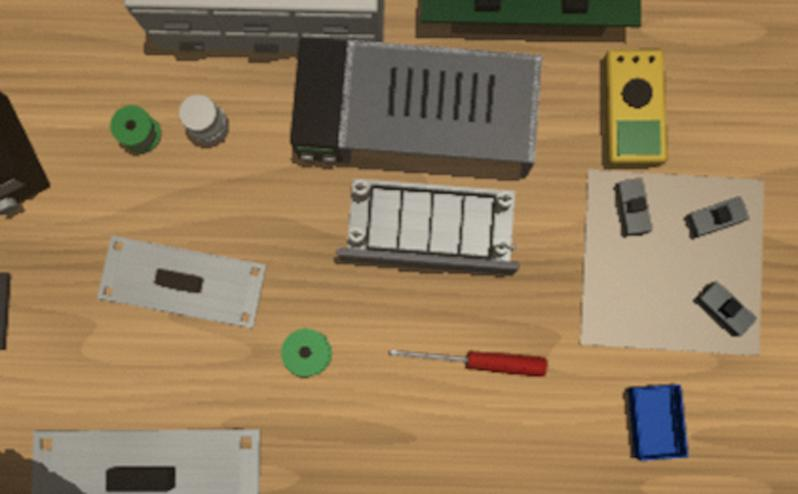

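```bash
cat > m2.py <<'E'
from h import *
exec(open('m1.py').read().split("blobs((H>0.014)")[0])
roi=(270,182,382,240)
blobs((H>0.044)&(H<0.08),roi,3,"hi",0.052)
blobs((H>0.06)&(H<0.08),roi,3,"hi60",0.070)
# unit top
blobs((H>0.08)&(H<0.1),(240,100,400,185),100,"shell",0.086)
# zoom
x0,y0=270,175
cv2.imwrite("pics/c_tray.png",cv2.resize(c[175:240,270:385],None,fx=6.9,fy=6.9,interpolation=cv2.INTER_CUBIC)[...,::-1])
hh=np.clip(H[175:240,270:385]/0.1,0,1)*255
cv2.imwrite("pics/c_trayH.png",cv2.resize(hh.astype(np.uint8),None,fx=6.9,fy=6.9,interpolation=cv2.INTER_NEAREST))
E
python3 m2.py
```

```text
hi [287, 185, 7, 8, 47] c [0.5829 0.1071] size [0.0143 0.0169] long yaw 0.03 mean [0.5837 0.1072] Hmed 0.0521
hi [363, 191, 7, 8, 47] c [ 0.5727 -0.0738] size [0.0142 0.0169] long yaw 0.016 mean [ 0.5735 -0.0738] Hmed 0.0527
hi [284, 209, 8, 9, 50] c [0.5239 0.1101] size [0.0168 0.0169] long yaw 0.818 mean [0.5242 0.1105] Hmed 0.0521
hi [361, 216, 8, 8, 47] c [ 0.5128 -0.0711] size [0.0165 0.0167] long yaw 0.016 mean [ 0.5138 -0.0704] Hmed 0.0525
hi [278, 220, 96, 13, 551] c [0.4938 0.021 ] size [0.0157 0.2255] long yaw 1.514 mean [0.4948 0.0212] Hmed 0.0689
hi60 [288, 186, 4, 3, 8] c [0.5827 0.1071] size [0.005 0.005] long yaw 0.805 mean [0.5827 0.1071] Hmed 0.0653
hi60 [365, 192, 5, 3, 10] c [ 0.5728 -0.0744] size [0.0047 0.0093] long yaw -1.547 mean [ 0.5726 -0.0744] Hmed 0.0642
hi60 [285, 211, 6, 3, 10] c [0.5236 0.11  ] size [0.0052 0.0104] long yaw 1.129 mean [0.5236 0.11  ] Hmed 0.065
hi60 [363, 217, 5, 3, 11] c [ 0.5138 -0.0706] size [0.0047 0.0093] long yaw -1.547 mean [ 0.5134 -0.0708] Hmed 0.0656
hi60 [278, 220, 96, 12, 445] c [0.4939 0.021 ] size [0.0111 0.2218] long yaw 1.512 mean [0.4939 0.0202] Hmed 0.0697
shell [240, 102, 39, 6, 113] c [0.7743 0.1832] size [0.011  0.0892] long yaw 1.561 mean [0.7741 0.1867] Hmed 0.0923
shell [253, 109, 133, 67, 7326] c [0.688  0.0403] size [0.1365 0.2994] long yaw 1.515 mean [0.6877 0.0399] Hmed 0.0861
```

View pics/c_tray.png

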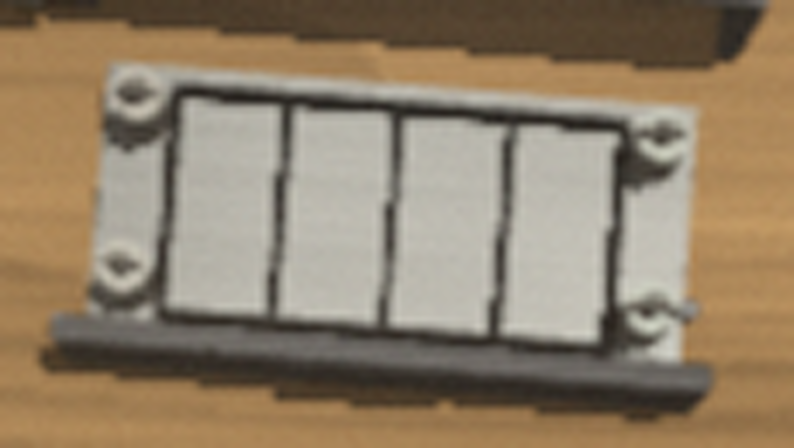

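View pics/c_trayH.png

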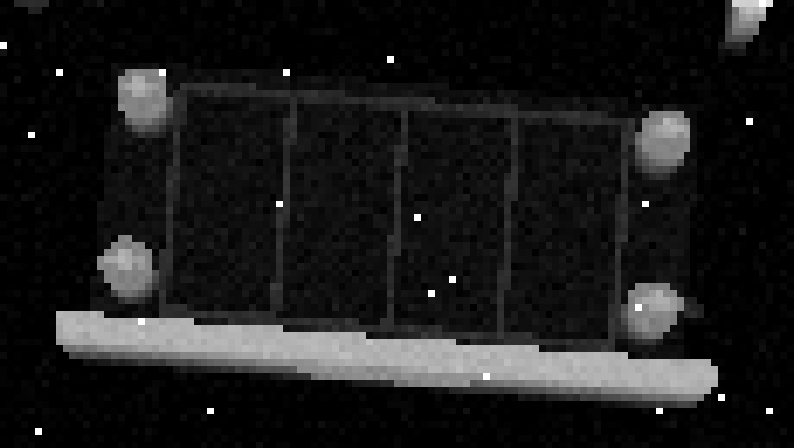

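The correct cover is the one at (0.464, 0.338), measuring 82x204 mm. The tray floor centre is at about (0.548, 0.018) with yaw -0.0565, and the panel position agrees with that. First move is to hover over pack A at (0.573, -0.241).

Run:
```python
from h import *
for t in [(0.41,0.17,.25),(0.54,-0.20,.2)]: move_to(t,1.758)
```

```text
TCP [0.2506 0.5723 0.2573] shift cm [-30.73 -30.46   0.76] turn 0.971
TCP [0.2506 0.5723 0.2573] shift cm [-57.48 -59.13   5.79] turn 0.971
```

```bash
python3 -m jog '[-3,-3,0,0.09, -6,-6,0,0.19, -9,-9,0,0.29, -12,-12,0,0.39, -15,-15,0.2,0.49, -18,-18,0.3,0.58, -21,-21,0.4,0.68, -24,-24,0.5,0.78, -27.5,-27.5,0.6,0.88, -30.7,-30.5,0.8,0.97]' 0.45
python3 - <<'E'
from h import *
print(telemetry.read_state()['q'].round(2))
move_to((0.53,-0.21,.2),1.758)
E
```

```text
time_s: 1.25
tool_pos: [0.41, 0.1677, 0.2498]
tool_rot: [3.141, 0.001, 1.755]
contact_force: [0.6, 0.4, -0.5]
grip_width: 0.0397
[-0.51  0.47  0.03  2.11 -0.02  0.56 -0.28]
TCP [0.41   0.1677 0.2498] shift cm [-39.32   4.89   5.02] turn -0.003
```

```bash
python3 -m jog '[-4.5,0.5,0,0, -9,1,0,0, -13.5,1.5,0,0, -18,2,0,0, -22.5,2.5,0,0, -27,3,0,0, -31.5,4,0,0, -36,4.5,0,0, -40,5,0,0, -43,5,0,0]'
python3 - <<'E'
from h import *
T=toolT();d=snapshot("wrist");cv2.imwrite("pics/d_w.png",d["color"][...,::-1])
for p in [(0.573,-0.241,.04),(0.5635,-0.349,.04),(0.4456,-0.359,.04)]: print(wproj(d,T,p).round(0))
print(T[:3,3])
E
```

```text
time_s: 2.25
tool_pos: [0.5383, -0.2491, 0.2501]
tool_rot: [3.141, 0.002, 1.752]
contact_force: [-0.2, 0.6, -0.6]
grip_width: 0.0398
[[356. 211.]]
[[324. 312.]]
[[210. 300.]]
[ 0.53833954 -0.24913287  0.25012355]
```

View pics/d_w.png

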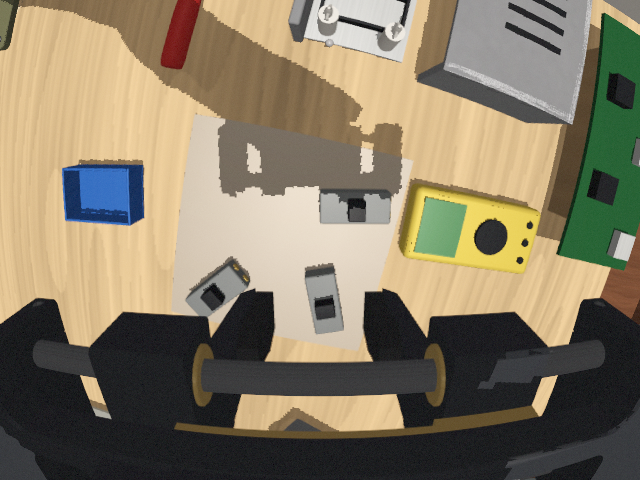

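```bash
cat > m3.py <<'E'
from h import *
import sys
def pk(d,T,seed,r=45,tag=""):
    # segment gray/black pack pixels on light mat around seed (predicted px); report knob-top black centroid
    c=d["color"];g=cv2.cvtColor(c,cv2.COLOR_RGB2GRAY);x,y=map(int,seed)
    cr=c[y-r:y+r,x-r:x+r];cv2.imwrite(f"pics/z{tag}.png",cv2.resize(cr,None,fx=6,fy=6,interpolation=cv2.INTER_CUBIC)[...,::-1])
if __name__=="__main__":
    T=toolT();d=snapshot("wrist");pk(d,T,(356,211),45,"A1")
    W=[ (0.573,-0.241,0.187)]
    for (x,y,w) in W:
        L=np.array([[.035,.016],[.035,-.016],[-.035,-.016],[-.035,.016]])
        Rm=np.array([[np.cos(w),-np.sin(w)],[np.sin(w),np.cos(w)]])
        print((wproj(d,T,np.c_[L@Rm.T+[x,y],[.024]*4])-[356-45,211-45]).round(1)*6)
E
python3 m3.py
```

```text
[[485.4 111. ]
 [478.8 303.6]
 [ 52.8 306. ]
 [ 51.  111. ]]
```

View pics/zA1.png

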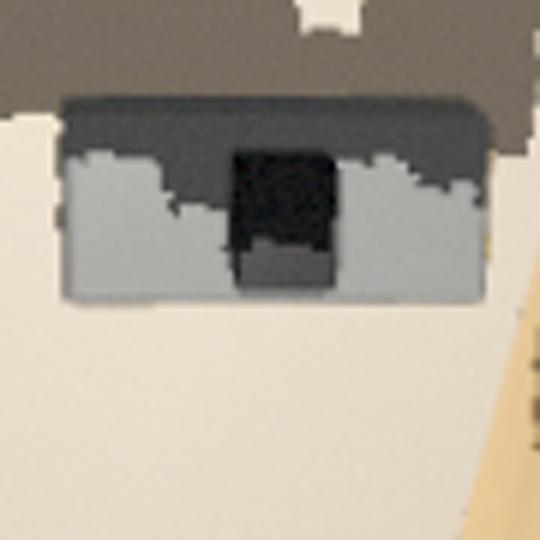

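Run:
```python
from h import *
move_to((0.5742,-0.241,.046),1.758)
```

```text
TCP [ 0.5374 -0.252   0.25  ] shift cm [ 0.54  3.82 20.39] turn -0.011
```

```bash
python3 -m jog '[0.2,1.5,4,0, 0.5,3,8,0, 0.5,3.8,12,-0.01, 0.5,3.8,14.5,-0.01, 0.5,3.8,16,-0.01, 0.5,3.8,16.4,-0.01, 0.5,3.8,16.4,-0.01]' 0.45
python3 - <<'E'
from h import *
move_to((0.5742,-0.241,.046),1.758)
E
```

```text
time_s: 3.05
tool_pos: [0.5741, -0.241, 0.0863]
tool_rot: [3.142, 0.005, 1.757]
contact_force: [0.0, -0.4, 1.0]
grip_width: 0.0401
TCP [ 0.5741 -0.241   0.0863] shift cm [0.02 0.01 4.03] turn -0.001
```

```bash
python3 -m jog '[0,0,1.5,0, 0,0,3,0, 0,0,4,0, 0,0,4,0, 0,0,4,0]' && python3 -m jog '[0,0,0,0, 0,0,0,0, 0,0,0,0, 0,0,0,0]' 0 25 && python3 -m jog '[0,0,-1,0, 0,0,-3,0, 0,0,-5,0, 0,0,-8,0, 0,0,-8,0]'
python3 - <<'E'
from h import *
move_to((0.5448,-0.0420,.13),1.514)
E
```

```text
time_s: 3.55
tool_pos: [0.574, -0.2412, 0.046]
tool_rot: [-3.141, 0.005, 1.757]
contact_force: [-0.1, 0.0, 0.3]
grip_width: 0.0398
time_s: 3.95
tool_pos: [0.5741, -0.2413, 0.0463]
tool_rot: [-3.142, 0.005, 1.757]
contact_force: [0.4, -0.1, 1.7]
grip_width: 0.0154
time_s: 4.45
tool_pos: [0.5765, -0.242, 0.1306]
tool_rot: [3.135, 0.009, 1.757]
contact_force: [0.8, -0.8, -0.6]
grip_width: 0.0158
TCP [ 0.5765 -0.242   0.1306] shift cm [20.24  0.58 -0.12] turn 0.243
```

```bash
python3 -m jog '[3,0.1,0,0.03, 6.5,0.2,0,0.07, 10,0.3,0,0.11, 13.5,0.4,0,0.15, 17,0.5,0,0.2, 19,0.5,0,0.23, 20.2,0.6,0,0.24, 20.2,0.6,0,0.24, 20.2,0.6,0,0.24, 20.2,0.6,0,0.24]'
python3 - <<'E'
from h import *
move_to((0.5448,-0.0420,.052),1.514)
T=toolT();d=snapshot("wrist");cv2.imwrite("pics/e_w.png",d["color"][...,::-1])
d=snapshot("side");cv2.imwrite("pics/e_s.png",cv2.resize(d["color"][150:350,250:470],None,fx=3,fy=3)[...,::-1])
E
```

```text
time_s: 5.45
tool_pos: [0.5453, -0.0445, 0.1289]
tool_rot: [3.133, 0.008, 1.514]
contact_force: [0.5, 0.9, -0.5]
grip_width: 0.0158
TCP [ 0.5453 -0.0445  0.1289] shift cm [ 0.31 -0.13  7.69] turn 0.0
```

View pics/e_w.png

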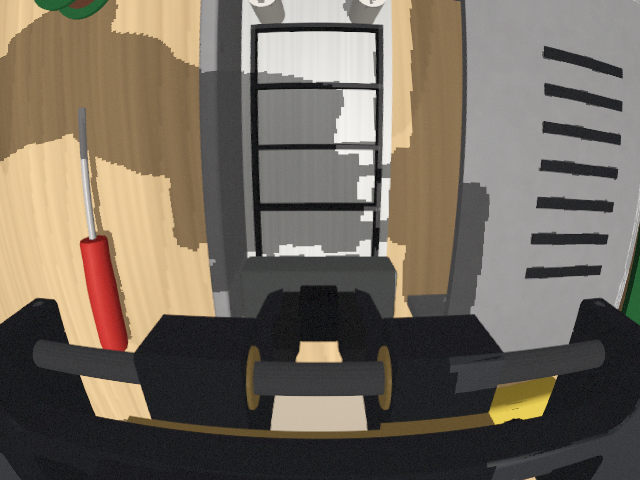

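View pics/e_s.png

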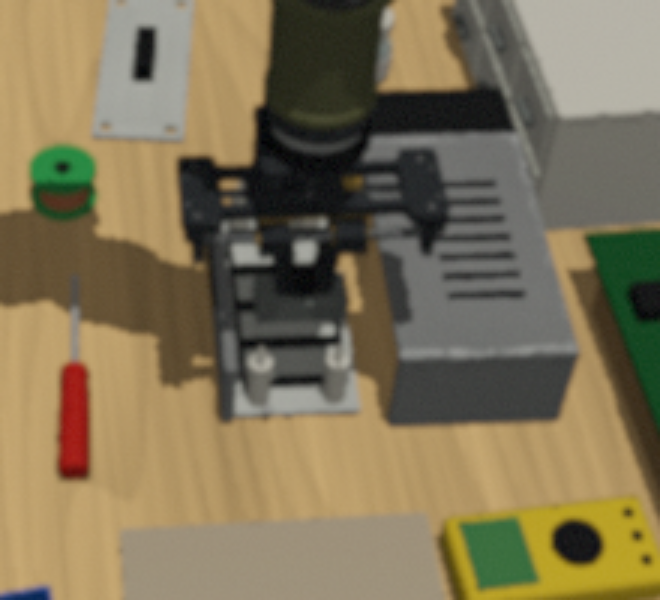

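```bash
cat >> h.py <<'E'
TC=np.array([0.5482,0.0179]);TY=-0.0565
def tray(p):
    p=np.atleast_2d(p).astype(float);c,s=np.cos(TY),np.sin(TY)
    return np.c_[p[:,:2]@np.array([[c,s],[-s,c]])+TC,p[:,2]+.006]
E
python3 - <<'E'
from h import *
T=toolT();d=snapshot("wrist")
cv2.imwrite("pics/f.png",cv2.resize(d["color"][0:340,200:430],None,fx=2.5,fy=1.75)[...,::-1])
for y in (80,40,0,-40): print(y,wproj(d,T,tray([[-.0405,y/1e3,.012],[.0405,y/1e3,.012]])).round(1).tolist())
# pack +y top edge in tool frame: pack y -> tool +x
P=np.array([[.016,-.035,.021],[.016,.035,.021],[.016,-.035,.043],[.016,.035,.043]])@T[:3,:3].T+T[:3,3]
print(P.round(3).tolist(),wproj(d,T,P).round(1).tolist())
E
```

```text
80 [[250.8, 30.6], [379.2, 30.5]]
40 [[250.6, 90.6], [379.4, 90.4]]
0 [[251.5, 152.6], [378.4, 152.4]]
-40 [[253.6, 213.3], [376.5, 213.1]]
[[0.511, -0.026, 0.107], [0.581, -0.03, 0.108], [0.512, -0.026, 0.085], [0.581, -0.03, 0.086]] [[236.2, 273.9], [397.2, 274.0], [245.4, 257.2], [388.4, 257.3]]
```

View pics/f.png

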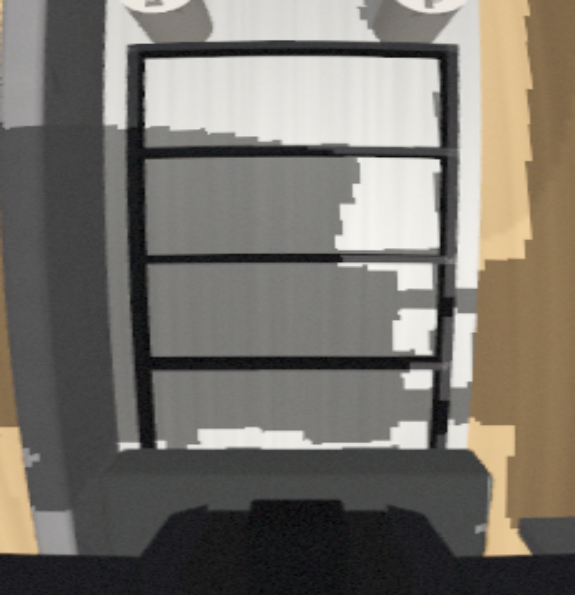

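Run:
```python
from h import *
T=toolT();d=snapshot("wrist");g=cv2.cvtColor(d["color"],cv2.COLOR_RGB2GRAY).astype(int)
for u in (285,315,345):
    col=g[:,u]; runs=[];v=0
    while v<250:
        if col[v]<60:
            s=v
            while col[v]<60:v+=1
            runs.append((s,v-1))
        v+=1
    print(u,runs)
    for a,b in runs: print(wcast(d,T,[[u,a-.5],[u,b+.5]],.018)[:,:2].round(4).tolist(), [d['depth'][a,u],d['depth'][b,u]])
for v in (60,120,180): print(v,[ (u,g[v,u]) for u in list(range(240,268))+list(range(368,392)) if g[v,u]<75])
d=snapshot("top");g=cv2.cvtColor(d["color"],cv2.COLOR_RGB2GRAY).astype(int)
print(g[195:235,318:340:4].T.tolist())
```

```text
285 [(25, 26), (28, 32), (84, 89), (146, 150), (205, 211)]
[[0.534, 0.1023], [0.5339, 0.1009]] [np.float32(0.20622204), np.float32(0.20571804)]
[[0.5339, 0.1002], [0.5337, 0.0968]] [np.float32(0.2065448), np.float32(0.21545987)]
[[0.5319, 0.063], [0.5317, 0.0591]] [np.float32(0.21717097), np.float32(0.22480495)]
[[0.5295, 0.0234], [0.5292, 0.0202]] [np.float32(0.23031633), np.float32(0.23069656)]
[[0.5267, -0.0149], [0.5263, -0.0196]] [np.float32(0.24900982), np.float32(0.2412657)]
315 [(26, 31), (84, 89), (146, 150), (204, 211)]
[[0.5527, 0.1002], [0.5525, 0.0961]] [np.float32(0.20584902), np.float32(0.21353298)]
[[0.5506, 0.0617], [0.5504, 0.0579]] [np.float32(0.21838164), np.float32(0.2251072)]
[[0.5484, 0.0221], [0.5482, 0.0189]] [np.float32(0.22933938), np.float32(0.22993185)]
[[0.5462, -0.0154], [0.5459, -0.0207]] [np.float32(0.25160405), np.float32(0.24208298)]
345 [(25, 31), (88, 89), (204, 211)]
[[0.5716, 0.1002], [0.5713, 0.0953]] [np.float32(0.2063425), np.float32(0.21448138)]
[[0.5692, 0.0583], [0.5691, 0.057]] [np.float32(0.22004567), np.float32(0.22389619)]
[[0.5657, -0
[... 1328 characters left out ...]
75, 75, 77, 78, 81, 83, 82, 83, 89, 89, 91, 91, 93], [56, 56, 58, 59, 61, 64, 64, 63, 65, 67, 66, 68, 69, 68, 67, 70, 70, 70, 71, 73, 70, 71, 73, 72, 73, 75, 74, 73, 75, 76, 77, 81, 80, 83, 83, 85, 91, 90, 93, 93], [56, 58, 57, 60, 63, 63, 62, 61, 63, 63, 66, 68, 69, 66, 67, 68, 70, 67, 70, 71, 69, 71, 71, 73, 72, 71, 73, 74, 73, 76, 80, 81, 83, 83, 83, 87, 88, 89, 95, 95], [57, 59, 61, 61, 58, 63, 62, 65, 65, 65, 65, 65, 66, 68, 67, 68, 68, 69, 72, 70, 70, 69, 75, 66, 74, 73, 74, 74, 74, 74, 77, 80, 79, 80, 84, 85, 90, 90, 91, 92], [56, 57, 59, 60, 60, 61, 61, 64, 66, 64, 66, 65, 66, 67, 69, 69, 70, 68, 66, 72, 70, 72, 70, 71, 72, 72, 73, 73, 74, 78, 77, 79, 81, 82, 86, 88, 88, 89, 93, 93]]
```

Run:
```python
from h import *
T=toolT();d=snapshot("wrist")
for v,a,b in ((60,250.5,382.5),(120,251,381),(180,252,380.5)):
    p=wcast(d,T,[[a,v],[b,v]],.018);q=(p[:,:2]-TC)@np.array([[np.cos(TY),-np.sin(TY)],[np.sin(TY),np.cos(TY)]]);print(q.round(4).tolist())
TC2=np.array([0.5486,.0203])
print(T[:3,3]);b=TC2+[-.06*.0565,-.06];move_to((*b,.052),1.514)
```

```text
[[-0.0408, 0.061], [0.0422, 0.0611]]
[[-0.0406, 0.0219], [0.0415, 0.0219]]
[[-0.0409, -0.0169], [0.0422, -0.0169]]
[ 0.54513831 -0.04317632  0.12885183]
TCP [ 0.5451 -0.0429  0.1288] shift cm [ 0.38 -0.07  7.68] turn 0.002
```

```bash
sed -i 's/^TC=.*;TY/TC=np.array([0.5486,0.0203]);TY/' h.py; python3 -m jog '[0.35,0,1.5,0, 0.35,0,3.5,0, 0.35,0,5,0, 0.35,0,5.4,0, 0.35,0,5.4,0, 0.35,0,5.4,0]'
python3 - <<'E'
from h import *
move_to(tray([0,-.06,.0445])[0],1.514)
T=toolT();d=snapshot("wrist")
cv2.imwrite("pics/g.png",cv2.resize(d["color"][100:340,200:430],None,fx=2.5,fy=2.5)[...,::-1])
print(telemetry.read_state()['contact_force'])
E
```

```text
time_s: 6.35
tool_pos: [0.5461, -0.04, 0.0754]
tool_rot: [3.132, 0.007, 1.516]
contact_force: [0.5, -0.4, -2.2]
grip_width: 0.0156
TCP [ 0.5461 -0.04    0.0754] shift cm [ 0.05 -0.12  2.49] turn 0.002
[-0.83312924  0.25768538 -1.2044658 ]
```

View pics/g.png

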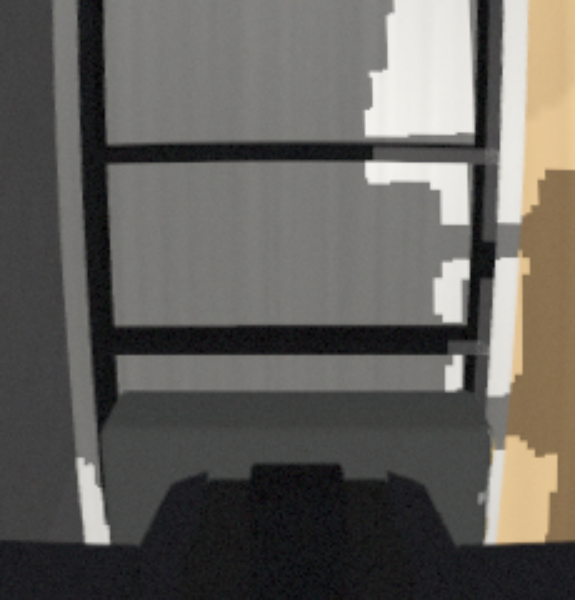

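```bash
python3 -m jog '[0,-0.1,0.8,0, 0,-0.1,1.6,0, 0,-0.1,2.2,0, 0,-0.1,2.4,0, 0,-0.1,2.4,0, 0,-0.1,2.4,0]'
python3 - <<'E'
from h import *
move_to(tray([0,-.06,.0445])[0],1.514)
T=toolT();d=snapshot("wrist")
cv2.imwrite("pics/g2.png",cv2.resize(d["color"][100:340,200:430],None,fx=2.5,fy=2.5)[...,::-1])
E
```

```text
time_s: 7.0
tool_pos: [0.5455, -0.0401, 0.0515]
tool_rot: [3.132, 0.007, 1.516]
contact_force: [-0.0, 1.1, -1.4]
grip_width: 0.0157
TCP [ 0.5455 -0.0401  0.0515] shift cm [ 0.05 -0.03  0.1 ] turn 0.002
```

View pics/g2.png

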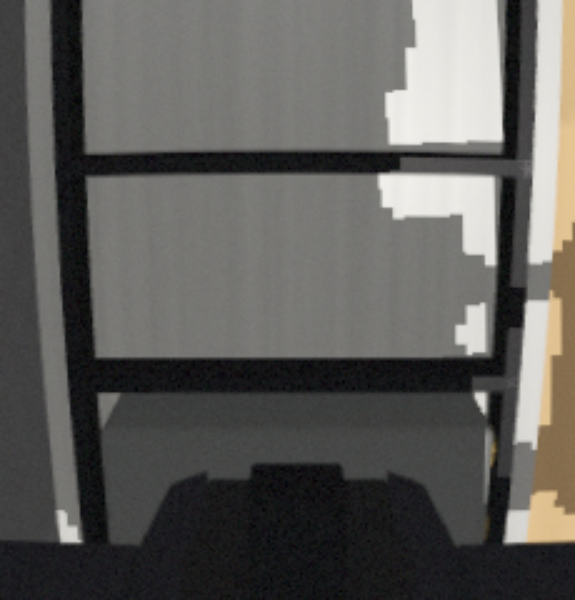

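```bash
python3 -m jog '[0,0,0.1,0, 0,0,0.1,0, 0,0,0.1,0]' 0.42 && python3 -m jog '[0,0,-2,0, 0,0,-5,0, 0,0,-8,0, 0,0,-11,0, -4,0,-13,0, -8,0,-15,0, -12,0,-15,0, -16,0,-15,0, -16,0,-15,0]'
python3 - <<'E'
from h import *
T=toolT();d=snapshot("wrist")
cv2.imwrite("pics/h.png",d["color"][...,::-1]); print(T[:3,3])
E
python3 m1.py
```

```text
time_s: 7.35
tool_pos: [0.5458, -0.0401, 0.0508]
tool_rot: [3.131, 0.007, 1.516]
contact_force: [0.5, 0.8, -0.3]
grip_width: 0.0365
time_s: 8.25
tool_pos: [0.5338, -0.2068, 0.2027]
tool_rot: [3.13, 0.013, 1.505]
contact_force: [0.4, -0.9, 0.7]
grip_width: 0.0369
[ 0.53382352 -0.20684528  0.20271226]
cover [152, 215, 88, 47, 2433] c [0.4638 0.34  ] size [0.0823 0.2039] long yaw 1.408 mean [0.4636 0.3394] Hmed 0.0036
cover [117, 316, 119, 50, 5153] c [0.2139 0.3746] size [0.1161 0.2855] long yaw -1.534 mean [0.2138 0.3739] Hmed 0.0048
grip [182, 231, 25, 12, 200] c [0.4644 0.3375] size [0.0199 0.0581] long yaw 1.398 mean [0.4644 0.3376] Hmed 0.0272
grip [156, 335, 37, 14, 473] c [0.2148 0.372 ] size [0.0302 0.0855] long yaw -1.546 mean [0.2151 0.3733] Hmed 0.0376
```

View pics/h.png

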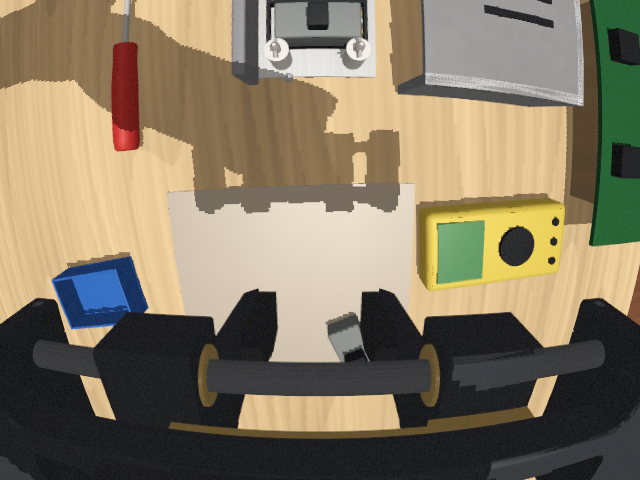

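```bash
python3 -m jog '[-4,-0.5,0,0, -8,-1,0,0, -12,-1.5,0,0, -16,-2,-1,0, -20,-2.5,-2,0, -22,-3,-2,0, -22,-3,-2,0, -22,-3,-2,0]'
python3 - <<'E'
from h import *
T=toolT();d=snapshot("wrist")
cv2.imwrite("pics/i.png",d["color"][...,::-1]); print(T[:3,3])
for p in [(0.5635,-0.349,.04),(0.4456,-0.359,.04)]: print(wproj(d,T,p).round(0))
E
```

```text
time_s: 9.15
tool_pos: [0.4932, -0.4149, 0.2228]
tool_rot: [3.131, 0.005, 1.515]
contact_force: [0.6, 0.4, 1.0]
grip_width: 0.0366
[ 0.49316292 -0.41494114  0.22280061]
[[395. 139.]]
[[255. 158.]]
```

View pics/i.png

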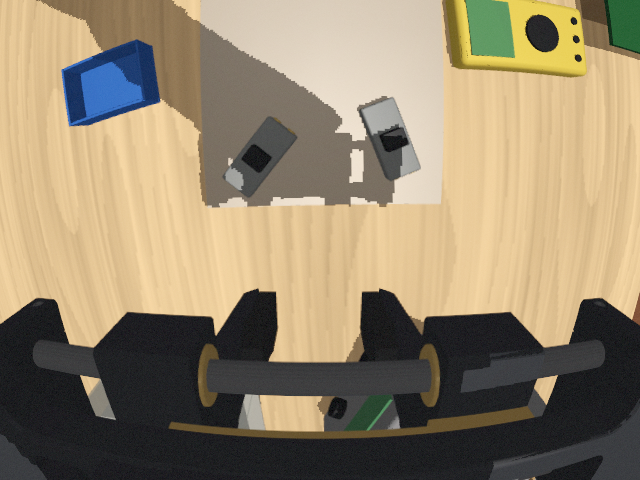

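```bash
cat > m4.py <<'E'
from h import *
def packs(d,T,roi,amin=800,smax=45):
    c=d["color"];hsv=cv2.cvtColor(c,cv2.COLOR_RGB2HSV);x0,y0,x1,y1=roi
    m=np.zeros((480,640),np.uint8);m[y0:y1,x0:x1]=((hsv[...,1]<smax)|(c.max(2)<45))[y0:y1,x0:x1]
    m=cv2.morphologyEx(m,cv2.MORPH_OPEN,np.ones((3,3)))
    n,l,st,ce=cv2.connectedComponentsWithStats(m)
    for i in range(1,n):
        if st[i,4]<amin: continue
        pts=np.argwhere(l==i)[:,::-1].astype(float)
        W=wcast(d,T,pts,.024)[:,:2].astype(np.float32)
        r=cv2.minAreaRect(W);b=cv2.boxPoints(r);e=b[1]-b[0];f=b[2]-b[1]
        L=e if np.hypot(*e)>np.hypot(*f) else f
        print(st[i].tolist(),"c",np.round(r[0],4),"size",np.round(sorted(r[1]),4),"long yaw",round(float(np.arctan2(L[1],L[0])),3))
        k=(l==i)&(c.max(2)<40);kp=np.argwhere(k)[:,::-1].astype(float)
        if len(kp): print("  knob mean px",kp.mean(0).round(1),wcast(d,T,kp.mean(0),.036)[0].round(4))
if __name__=="__main__":
    import sys
    T=toolT();d=snapshot("wrist");print(T[:3,3].round(4))
    packs(d,T,tuple(map(int,sys.argv[1].split(','))))
    move_to((0.5635,-0.349,.1),0.367)
E
python3 m4.py 205,70,440,203
```

```text
[ 0.4936 -0.4141  0.2228]
[279, 70, 161, 133, 11809] c [ 0.539  -0.3449] size [0.1213 0.141 ] long yaw -0.017
  knob mean px [391.9 142.2] [ 0.5618 -0.3506  0.036 ]
[222, 117, 75, 86, 2997] c [ 0.4406 -0.3624] size [0.0372 0.0843] long yaw 0.825
  knob mean px [255.7 158.8] [ 0.4462 -0.3589  0.036 ]
TCP [ 0.4937 -0.4141  0.2229] shift cm [ 6.93  6.49 12.32] turn 1.15
```

```bash
python3 -m jog '[0.5,0.2,1,0.14, 1,0.4,2,0.28, 1.5,0.6,3,0.42, 2,0.8,4,0.56, 2.5,1,5,0.7, 3,1.1,6,0.84, 3.5,1.2,7,0.98, 4,1.2,7.3,1.1, 4.3,1.2,7.3,1.15, 4.3,1.2,7.3,1.15]'
python3 - <<'E'
from h import *
T=toolT();d=snapshot("wrist");print(T[:3,3].round(4))
cv2.imwrite("pics/j.png",d["color"][...,::-1])
x,y,w=0.563,-.3495,-1.204
L=np.array([[.035,.016],[.035,-.016],[-.035,-.016],[-.035,.016]]);Rm=np.array([[np.cos(w),-np.sin(w)],[np.sin(w),np.cos(w)]])
print(wproj(d,T,np.c_[L@Rm.T+[x,y],[.024]*4]).round(1).tolist())
move_to((0.563,-.3495,.046),.367)
E
```

```text
time_s: 10.25
tool_pos: [0.5099, -0.3688, 0.1493]
tool_rot: [3.136, -0.008, 0.371]
contact_force: [-0.7, 0.3, -0.1]
grip_width: 0.0373
[ 0.5099 -0.3688  0.1493]
[[370.0, 140.1], [368.8, 186.5], [267.0, 186.2], [266.3, 139.6]]
TCP [ 0.5098 -0.3698  0.1495] shift cm [ 5.61 -0.03 10.4 ] turn 0.005
```

View pics/j.png

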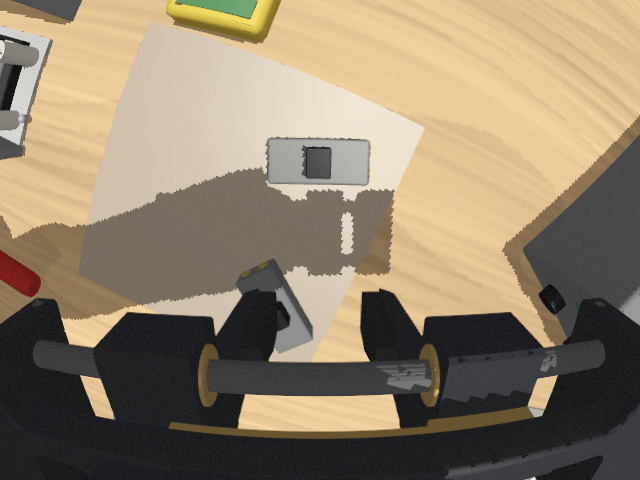

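```bash
python3 -m jog '[2,0,1.5,0, 4,0,3,0, 5.6,0,5,0, 5.65,0,7,0, 5.65,0,9,0, 5.65,0,10,0, 5.65,0,10.3,0, 5.65,0,10.3,0, 5.65,0,10.3,0]'
python3 - <<'E'
from h import *
move_to((0.5637,-.3493,.046),.367)
E
```

```text
time_s: 11.2
tool_pos: [0.5639, -0.3501, 0.048]
tool_rot: [3.133, -0.009, 0.372]
contact_force: [-0.6, -0.1, 0.5]
grip_width: 0.0371
TCP [ 0.5639 -0.3501  0.048 ] shift cm [ 0.01 -0.09  0.2 ] turn 0.005
```

Close on B, lift it, then go to bay -20.

```bash
python3 -m jog '[0,0,0.2,0, 0,0,0.2,0]' && python3 -m jog '[0,0,0,0, 0,0,0,0, 0,0,0,0, 0,0,0,0]' 0 25 && python3 -m jog '[0,0,-1,0, 0,0,-3,0, 0,0,-5,0, 0,0,-8.5,0, 0,0,-8.5,0]'
python3 - <<'E'
from h import *
move_to(tray([0,-.02,.13])[0],1.514)
E
```

```text
time_s: 11.4
tool_pos: [0.5643, -0.3504, 0.0467]
tool_rot: [3.132, -0.01, 0.372]
contact_force: [0.0, 0.3, 0.6]
grip_width: 0.0364
time_s: 11.8
tool_pos: [0.5642, -0.35, 0.0468]
tool_rot: [3.133, -0.01, 0.372]
contact_force: [-1.8, 1.7, 1.5]
grip_width: 0.0156
time_s: 12.3
tool_pos: [0.5655, -0.3521, 0.1369]
tool_rot: [3.125, -0.014, 0.372]
contact_force: [0.4, -1.0, -2.2]
grip_width: 0.0158
TCP [ 0.5655 -0.3521  0.1369] shift cm [ 11.12 -33.49  -0.3 ] turn -1.142
```

```bash
python3 -m jog '[1.1,-3.4,0,-0.11, 2.2,-7,0,-0.22, 3.3,-10.5,0,-0.34, 4.4,-14,0,-0.46, 5.6,-17.5,0,-0.58, 6.7,-21,0,-0.7, 7.8,-24.5,0,-0.82, 9,-28,0,-0.94, 10.1,-31,0,-1.06, 11.1,-33.5,0,-1.14]' && python3 -m jog '[0,0,0.5,0, 0,0,0.5,0]'
python3 - <<'E'
from h import *
move_to(tray([0,-.02,.1])[0],1.514)
T=toolT();d=snapshot("wrist");cv2.imwrite("pics/k.png",d["color"][...,::-1])
for y in (80,40,0): print(y,wproj(d,T,tray([[0,y/1e3+.0015,.012],[0,y/1e3-.0015,.012]])).round(1).tolist())
g=cv2.cvtColor(d["color"],cv2.COLOR_RGB2GRAY).astype(int);u=300
col=g[:,u];print([v for v in range(20,270) if col[v]<60])
P=np.array([[.016,-.035,.043],[.016,.035,.043]])@T[:3,:3].T+T[:3,3];print(wproj(d,T,P).round(1).tolist())
E
```

```text
time_s: 13.3
tool_pos: [0.5468, 0.0025, 0.1327]
tool_rot: [3.122, 0.008, 1.517]
contact_force: [0.8, 0.0, -1.1]
grip_width: 0.0155
time_s: 13.5
tool_pos: [0.5464, 0.0029, 0.1269]
tool_rot: [3.124, 0.008, 1.518]
contact_force: [-0.8, 0.0, -1.6]
grip_width: 0.0157
TCP [0.5464 0.0029 0.1269] shift cm [-0.23  0.09  2.1 ] turn 0.004
80 [[316.7, 93.4], [316.7, 98.1]]
40 [[316.5, 156.5], [316.5, 161.2]]
0 [[316.3, 218.1], [316.3, 222.6]]
[94, 95, 96, 97, 98, 156, 157, 158, 159, 160, 214, 215, 216, 217, 218, 219, 220, 221]
[[245.4, 257.2], [388.4, 257.3]]
```

View pics/k.png

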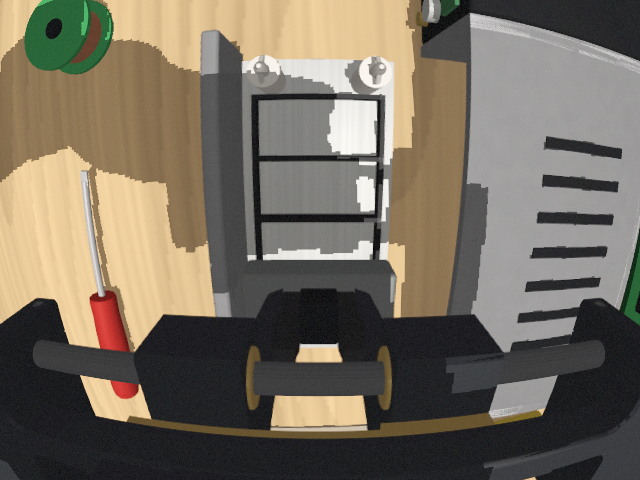

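Run:
```python
from h import *
T=toolT();d=snapshot("wrist");g=cv2.cvtColor(d["color"],cv2.COLOR_RGB2GRAY).astype(int)
for u in (265,285,340,360):print(u,g[250:290,u].tolist())
move_to(tray([0,-.02,.046])[0],1.514)
```

```text
265 [123, 125, 121, 123, 126, 216, 229, 228, 228, 197, 66, 63, 68, 67, 66, 68, 64, 68, 65, 67, 68, 66, 64, 68, 69, 75, 74, 75, 75, 75, 76, 75, 77, 75, 77, 78, 73, 76, 78, 74]
285 [234, 234, 234, 234, 234, 234, 233, 233, 232, 207, 64, 65, 66, 67, 65, 65, 67, 63, 66, 64, 63, 67, 68, 64, 72, 79, 74, 79, 78, 75, 76, 77, 75, 78, 77, 78, 74, 78, 75, 75]
340 [127, 126, 129, 232, 237, 237, 236, 238, 236, 212, 65, 72, 64, 67, 67, 67, 66, 67, 69, 68, 64, 67, 66, 69, 73, 74, 76, 73, 76, 74, 77, 74, 77, 76, 74, 76, 73, 77, 70, 79]
360 [238, 238, 238, 237, 237, 237, 236, 236, 235, 206, 63, 68, 62, 65, 68, 69, 65, 72, 69, 67, 65, 65, 69, 64, 71, 72, 76, 76, 75, 73, 79, 79, 74, 80, 73, 77, 77, 79, 78, 72]
TCP [0.5467 0.0006 0.1275] shift cm [ 0.05 -0.07  7.55] turn 0.0
```

```bash
python3 -m jog '[0.1,-0.05,1.5,0, 0.1,-0.05,3.5,0, 0.1,-0.05,5,0, 0.1,-0.05,5.2,0, 0.1,-0.05,5.2,0, 0.1,-0.05,5.2,0]'
python3 - <<'E'
from h import *
move_to(tray([0,-.02,.0445])[0],1.514)
T=toolT();d=snapshot("wrist")
cv2.imwrite("pics/l.png",cv2.resize(d["color"][100:340,200:430],None,fx=2.5,fy=2.5)[...,::-1])
E
```

```text
time_s: 14.2
tool_pos: [0.5477, 0.0003, 0.0761]
tool_rot: [3.122, 0.01, 1.513]
contact_force: [0.3, 0.5, -1.6]
grip_width: 0.0156
TCP [5.477e-01 3.000e-04 7.610e-02] shift cm [ 0.03 -0.07  2.56] turn -0.001
```

View pics/l.png

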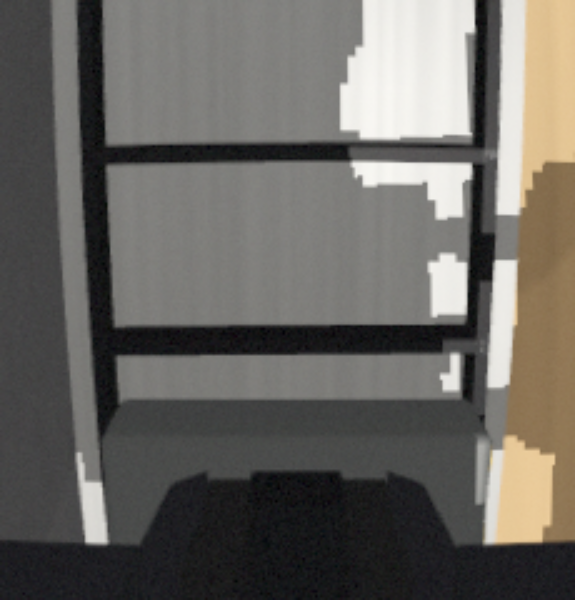

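```bash
python3 -m jog '[0.1,-0.05,0.8,0, 0.1,-0.05,1.6,0, 0.1,-0.05,2.2,0, 0.1,-0.05,2.45,0, 0.1,-0.05,2.45,0, 0.1,-0.05,2.45,0]'
python3 - <<'E'
from h import *
move_to(tray([0,-.02,.0445])[0],1.514)
T=toolT();d=snapshot("wrist")
cv2.imwrite("pics/l2.png",cv2.resize(d["color"][100:340,200:430],None,fx=2.5,fy=2.5)[...,::-1])
E
```

```text
time_s: 14.85
tool_pos: [0.5478, 0.0013, 0.0517]
tool_rot: [3.121, 0.01, 1.513]
contact_force: [0.7, 0.2, -1.3]
grip_width: 0.0158
TCP [0.5478 0.0013 0.0517] shift cm [-0.1  -0.03  0.12] turn -0.001
```

View pics/l2.png

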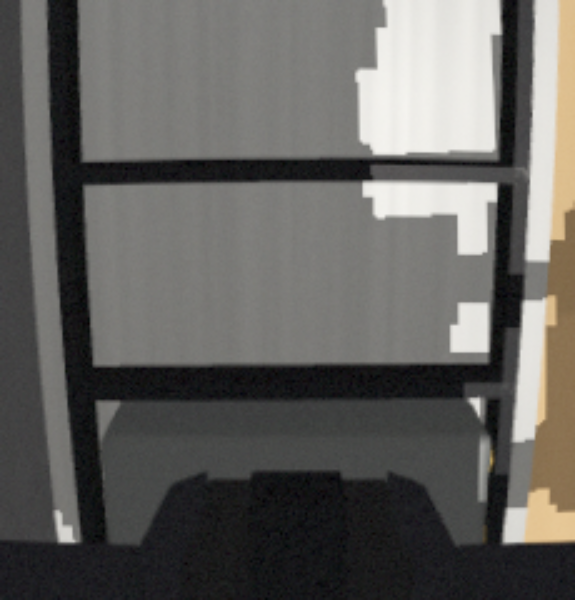

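```bash
python3 -m jog '[0,0,0.1,0, 0,0,0.1,0, 0,0,0.1,0]' 0.42 && python3 -m jog '[0,0,-2,0, 0,0,-5,0, 0,0,-8,0, -4,-0.5,-11,0, -8,-0.5,-11,0, -12,-1,-11,0, -16,-1,-11,0, -20,-1,-11,0, -20,-1,-11,0]'
python3 - <<'E'
from h import *
move_to((.486,-.398,.15),2.371)
T=toolT();d=snapshot("wrist");cv2.imwrite("pics/m.png",d["color"][...,::-1])
E
```

```text
time_s: 15.2
tool_pos: [0.5481, 0.0013, 0.0509]
tool_rot: [3.121, 0.01, 1.513]
contact_force: [0.4, 0.3, -0.3]
grip_width: 0.0363
time_s: 16.1
tool_pos: [0.5228, -0.2047, 0.1632]
tool_rot: [3.12, 0.016, 1.503]
contact_force: [-0.7, 0.4, 0.2]
grip_width: 0.0368
TCP [ 0.5228 -0.2047  0.1632] shift cm [-19.52  -2.4    1.57] turn -0.868
```

View pics/m.png

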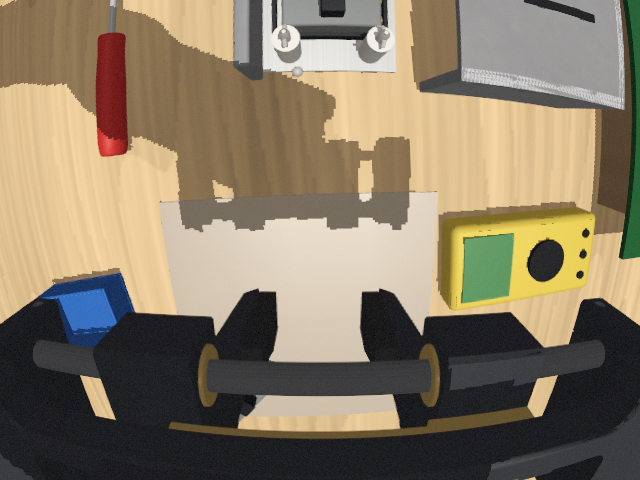

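```bash
python3 -m jog '[-2.5,-0.3,0,-0.1, -5,-0.6,0,-0.2, -7.5,-0.9,0,-0.3, -10,-1.2,0.5,-0.42, -12.5,-1.5,1,-0.54, -15,-1.8,1,-0.66, -17.5,-2.1,1.5,-0.78, -19.5,-2.4,1.6,-0.87, -19.5,-2.4,1.6,-0.87, -19.5,-2.4,1.6,-0.87]'
python3 - <<'E'
from h import *
T=toolT();d=snapshot("wrist");print(T[:3,3].round(4))
cv2.imwrite("pics/n.png",d["color"][...,::-1])
x,y,w=0.446,-.359,.80
L=np.array([[.035,.016],[.035,-.016],[-.035,-.016],[-.035,.016]]);Rm=np.array([[np.cos(w),-np.sin(w)],[np.sin(w),np.cos(w)]])
print(wproj(d,T,np.c_[L@Rm.T+[x,y],[.024]*4]).round(1).tolist())
move_to((x,y,.046),w+1.5708)
E
```

```text
time_s: 17.15
tool_pos: [0.488, -0.3919, 0.1486]
tool_rot: [3.136, 0.023, 2.376]
contact_force: [1.1, 0.0, 0.3]
grip_width: 0.037
[ 0.488  -0.3919  0.1486]
[[361.7, 137.2], [360.5, 184.1], [257.8, 183.9], [256.7, 137.2]]
TCP [ 0.4885 -0.3912  0.1488] shift cm [ 5.53 -0.67 10.15] turn 0.007
```

View pics/n.png

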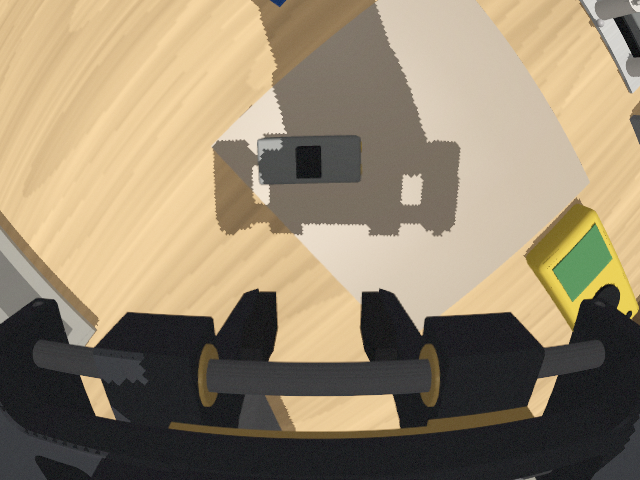

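```bash
python3 -m jog '[2,-0.2,1.5,0, 4,-0.4,3,0, 5.6,-0.6,5,-0.01, 5.6,-0.65,7,-0.01, 5.6,-0.65,9,-0.01, 5.6,-0.65,10,-0.01, 5.6,-0.65,10.2,-0.01, 5.6,-0.65,10.2,-0.01, 5.6,-0.65,10.2,-0.01]' && python3 -m jog '[0,0,0,0, 0,0,0,0, 0,0,0,0, 0,0,0,0]' 0 25 && python3 -m jog '[0,0,-1,0, 0,0,-3,0, 0,0,-5,0, 0,0,-8.5,0, 0,0,-8.5,0, 0,0,-8.5,0]'
python3 - <<'E'
from h import *
move_to(tray([0,.02,.13])[0],1.514)
E
```

```text
time_s: 18.1
tool_pos: [0.4464, -0.3583, 0.0463]
tool_rot: [3.135, 0.025, 2.388]
contact_force: [0.2, 0.4, -0.0]
grip_width: 0.037
time_s: 18.5
tool_pos: [0.4464, -0.3588, 0.0468]
tool_rot: [3.135, 0.025, 2.387]
contact_force: [-1.8, -0.7, 4.4]
grip_width: 0.0157
time_s: 19.1
tool_pos: [0.4446, -0.3578, 0.1325]
tool_rot: [3.135, 0.027, 2.387]
contact_force: [0.6, -0.8, -2.1]
grip_width: 0.0159
TCP [ 0.4446 -0.3578  0.1325] shift cm [19.59 36.21 -0.64] turn 0.873
```

```bash
python3 -m jog '[2,3.6,-0.3,0.08, 4,7.2,-0.6,0.17, 6,11,-0.6,0.26, 8,15,-0.6,0.36, 10,18.5,-0.6,0.46, 12,22,-0.6,0.56, 14,26,-0.6,0.66, 16,29.5,-0.6,0.76, 18,33,-0.6,0.84, 19.6,36.2,-0.6,0.87]' && python3 -m jog '[0,0,0,0, 0,0,0,0]'
python3 - <<'E'
from h import *
move_to(tray([0,.02,.075])[0],1.514)
T=toolT();d=snapshot("wrist");cv2.imwrite("pics/o.png",d["color"][...,::-1])
for y in (80,40): print(y,wproj(d,T,tray([[0,y/1e3+.0015,.012],[0,y/1e3-.0015,.012]])).round(1).tolist())
g=cv2.cvtColor(d["color"],cv2.COLOR_RGB2GRAY).astype(int);u=300
col=g[:,u];print([v for v in range(20,270) if col[v]<60])
for u in (265,285,340,360):print(u,g[250:290,u].tolist())
E
```

```text
time_s: 20.1
tool_pos: [0.5486, 0.0429, 0.1342]
tool_rot: [3.12, 0.013, 1.517]
contact_force: [0.8, -0.6, -2.6]
grip_width: 0.016
time_s: 20.3
tool_pos: [0.5475, 0.0442, 0.1328]
tool_rot: [3.123, 0.013, 1.52]
contact_force: [0.0, -1.1, -1.8]
grip_width: 0.0155
TCP [0.5475 0.0442 0.1328] shift cm [-0.32  0.15  5.19] turn 0.006
80 [[318.3, 157.1], [318.3, 161.7]]
40 [[318.0, 217.2], [317.9, 221.5]]
[156, 157, 158, 159, 160, 214, 215, 216, 217, 218, 219, 220]
265 [220, 218, 217, 184, 151, 93, 70, 68, 70, 67, 69, 66, 66, 70, 70, 66, 69, 69, 68, 68, 73, 75, 78, 75, 77, 78, 74, 75, 82, 79, 75, 78, 80, 81, 71, 74, 76, 76, 75, 77]
285 [235, 235, 234, 235, 212, 138, 66, 64, 75, 68, 70, 66, 68, 67, 65, 65, 68, 70, 67, 69, 70, 74, 80, 76, 77, 77, 79, 75, 77, 78, 76, 76, 76, 78, 76, 77, 78, 79, 79, 80]
340 [242, 241, 243, 242, 195, 115, 68, 68, 66, 70, 66, 69, 67, 68, 70, 69, 67, 66, 67, 70, 76, 75, 76, 78, 77, 74, 79, 75, 77, 76, 79, 80, 78, 75, 77, 77, 79, 77, 76, 78]
360 [240, 239, 239, 239, 190, 112, 67, 67, 70, 67, 63, 67, 66, 68, 70, 68, 69, 70, 64, 74, 73, 76, 78, 75, 78, 78, 78, 78, 79, 73, 77, 77, 80, 77, 75, 76, 80, 76, 77, 75]
```

View pics/o.png

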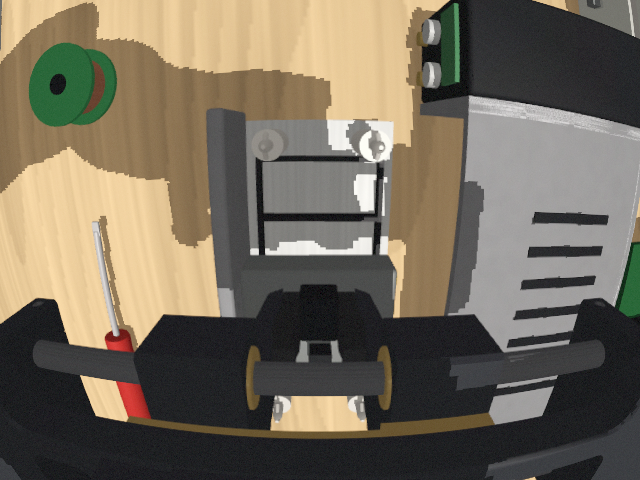

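```bash
python3 -m jog '[-0.2,0.1,1.5,0, -0.35,0.15,3.5,0, -0.35,0.15,5,0, -0.35,0.15,5.6,0, -0.35,0.15,5.6,0, -0.35,0.15,5.6,0]'
python3 - <<'E'
from h import *
move_to(tray([0,.02,.0445])[0],1.514)
T=toolT();d=snapshot("wrist")
cv2.imwrite("pics/p.png",cv2.resize(d["color"][100:340,200:430],None,fx=2.5,fy=2.5)[...,::-1])
E
```

```text
time_s: 20.95
tool_pos: [0.5498, 0.037, 0.0776]
tool_rot: [3.123, 0.015, 1.516]
contact_force: [0.4, -0.3, -1.9]
grip_width: 0.0156
TCP [0.5498 0.037  0.0776] shift cm [ 0.37 -0.08  2.7 ] turn 0.002
```

View pics/p.png

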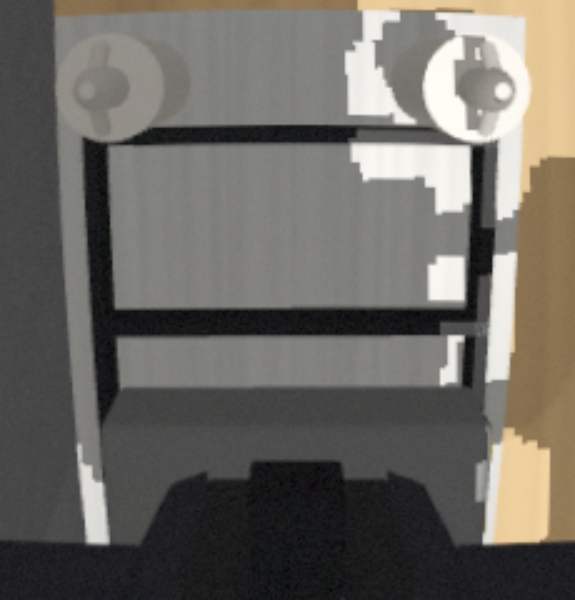

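```bash
python3 -m jog '[0.2,-0.05,0,0, 0.2,-0.05,0.8,0, 0.2,-0.05,1.6,0, 0.2,-0.05,2.3,0, 0.2,-0.05,2.6,0, 0.2,-0.05,2.6,0, 0.2,-0.05,2.6,0]'
python3 - <<'E'
from h import *
move_to(tray([0,.02,.0445])[0],1.514)
T=toolT();d=snapshot("wrist")
cv2.imwrite("pics/p2.png",cv2.resize(d["color"][100:340,200:430],None,fx=2.5,fy=2.5)[...,::-1])
E
```

```text
time_s: 21.7
tool_pos: [0.5501, 0.0387, 0.0516]
tool_rot: [3.122, 0.015, 1.516]
contact_force: [0.7, -0.5, -2.4]
grip_width: 0.0156
TCP [0.5501 0.0387 0.0516] shift cm [ 0.15 -0.05  0.11] turn 0.002
```

View pics/p2.png

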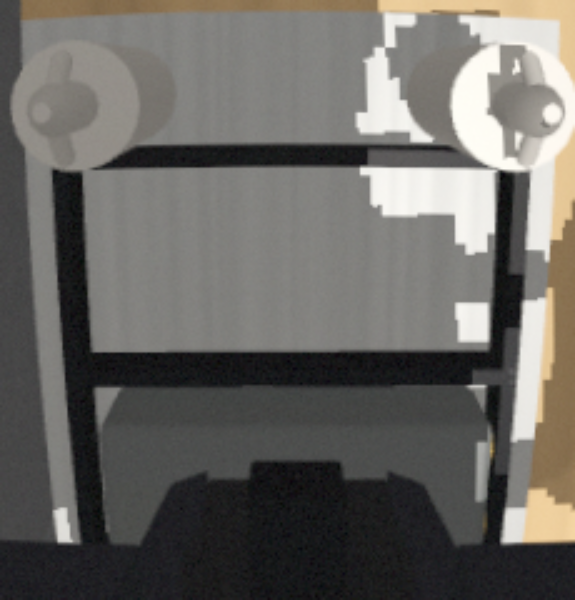

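```bash
python3 -m jog '[0,0,0.1,0, 0,0,0.1,0, 0,0,0.1,0]' 0.45 && python3 -m jog '[0,0,-2,0, 0,0,-5,0, 0,0,-9,0, 4,-1,-13,0, 8,-2.5,-15,0, 12,-4,-17,0, 16,-6,-17,0, 20,-8,-17,0.1, 23,-9,-17,0.11, 23,-9,-17,0.11]' && python3 -m jog '[0,0,0,0, 0,0,0,0]'
python3 - <<'E'
from h import *
T=toolT();d=snapshot("wrist");cv2.imwrite("pics/q.png",d["color"][...,::-1]);print(T[:3,3])
x,y,w=0.464,.338,1.402-np.pi/2
Rm=np.array([[np.cos(w),-np.sin(w)],[np.sin(w),np.cos(w)]])
L=np.array([[-.03,-.091],[-.03,.091],[.03,-.091],[.03,.091]]);print(wproj(d,T,np.c_[L@Rm.T+[x,y],[.004]*4]).round(1).tolist())
L=np.array([[-.01,-.028],[-.01,.028],[.01,-.028],[.01,.028]]);print(wproj(d,T,np.c_[L@Rm.T+[x,y],[.028]*4]).round(1).tolist())
d=snapshot("top");cv2.imwrite("pics/q_top.png",cv2.resize(d["color"][175:240,270:385],None,fx=6.9,fy=6.9,interpolation=cv2.INTER_CUBIC)[...,::-1])
d=snapshot("side");cv2.imwrite("pics/q_side.png",d["color"][...,::-1])
E
```

```text
time_s: 22.05
tool_pos: [0.5504, 0.0388, 0.0509]
tool_rot: [3.121, 0.014, 1.516]
contact_force: [-0.1, -0.0, -0.1]
grip_width: 0.0377
time_s: 23.05
tool_pos: [0.4672, 0.2822, 0.2154]
tool_rot: [3.122, 0.009, 1.416]
contact_force: [-0.3, -0.5, -0.1]
grip_width: 0.0393
time_s: 23.25
tool_pos: [0.4672, 0.2818, 0.2154]
tool_rot: [3.122, 0.009, 1.416]
contact_force: [-0.1, -0.3, -0.6]
grip_width: 0.0396
[0.46719471 0.28183258 0.21538745]
[[268.4, 248.1], [267.4, 53.6], [330.9, 248.6], [334.8, 53.7]]
[[287.1, 187.0], [287.2, 121.1], [310.6, 187.1], [311.3, 121.2]]
```

View pics/q.png

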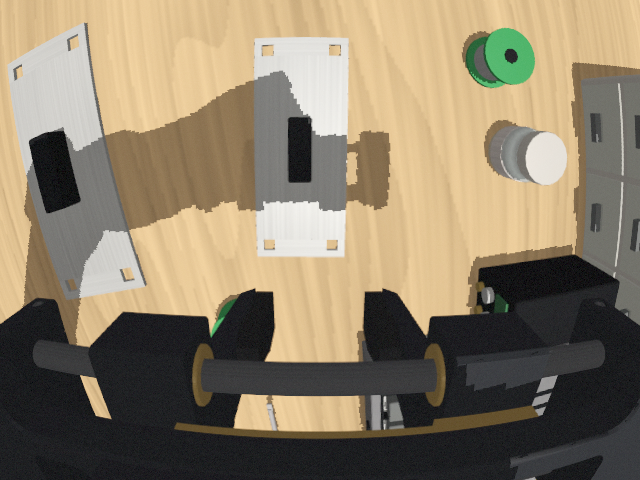

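View pics/q_top.png

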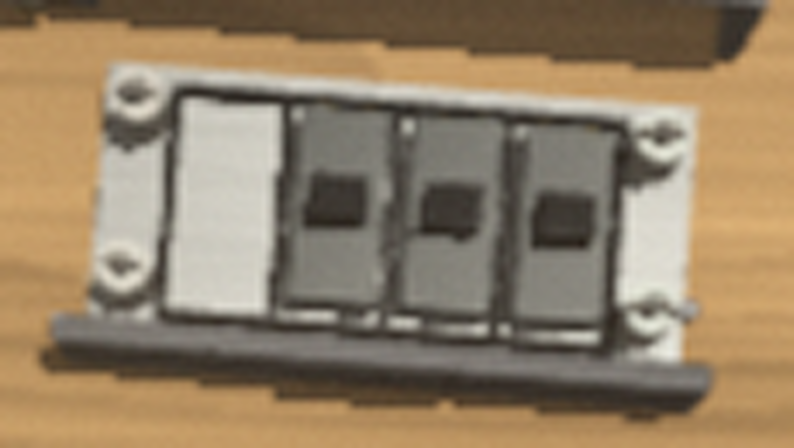

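View pics/q_side.png

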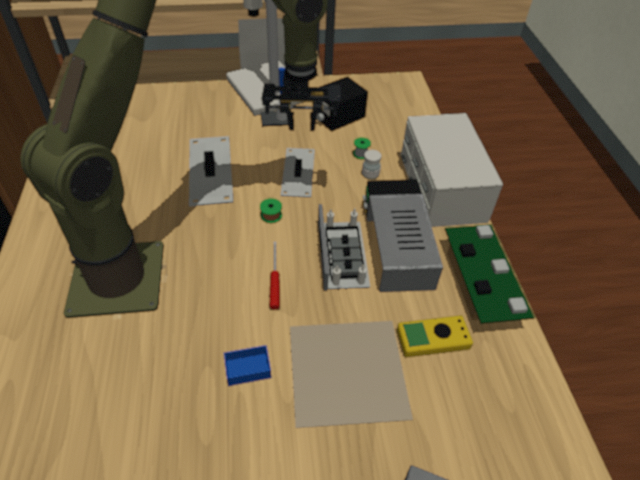

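```bash
cat > m5.py <<'E'
from h import *
T=toolT();d=snapshot("wrist");c=d["color"];print(T[:3,3].round(4))
cr=c[20:290,235:375];cv2.imwrite("pics/r.png",cv2.resize(cr,None,fx=4,fy=2.2,interpolation=cv2.INTER_CUBIC)[...,::-1])
hsv=cv2.cvtColor(c,cv2.COLOR_RGB2HSV)
m=((hsv[...,1]>60)&(c.max(2)>60)).astype(np.uint8)
H=[]
for (u,v) in [(267,50),(334,50),(269,245),(332,245)]:
    w=m[v-9:v+10,u-9:u+10];n,l,st,ce=cv2.connectedComponentsWithStats(w)
    i=l[9,9]
    p=ce[i]+[u-9,v-9];print(p.round(1),st[i].tolist(),wcast(d,T,p,.004)[0].round(4));H.append(wcast(d,T,p,.003)[0][:2])
H=np.array(H);print("centre",H.mean(0).round(4),"y-dir",[np.arctan2(*(H[i]-H[i+2])[::-1]).round(4) for i in (0,1)],"len",[np.linalg.norm(H[i]-H[i+2]).round(4) for i in(0,1)],"wid",[np.linalg.norm(H[i]-H[i+1]).round(4) for i in(0,2)])
k=(c.max(2)<40).astype(np.uint8);k[:100]=0;k[200:]=0;k[:,:275]=0;k[:,325:]=0
pts=np.argwhere(k)[:,::-1].astype(np.float32);r=cv2.minAreaRect(pts);print("grip px",r, pts.min(0),pts.max(0))
for q in ([pts[:,0].min(),pts[:,1].min()],[pts[:,0].max(),pts[:,1].max()]): print(wcast(d,T,q,.028)[0].round(4))
move_to((*H.mean(0),.06),np.arctan2(*(H[0]-H[2])[::-1]))
P=cloud(snapshot("top"))
for y in (-.06,-.02,.02,.06):
    for x in (-.022,.022):
        uv=proj(snapshot("top"),tray([x,y,.022]))[0].astype(int);print((x,y),np.median(P[uv[1]-1:uv[1]+2,uv[0]-1:uv[0]+2,2]).round(4),end=' ')
E
python3 m5.py
```

```text
[0.4678 0.2808 0.2155]
[266.1  49.2] [3, 3, 11, 11, 113] [0.4502 0.4361 0.004 ]
[333.   48.5] [3, 3, 11, 10, 110] [0.509  0.4266 0.004 ]
[268.3 242.9] [3, 3, 11, 9, 92] [0.4207 0.2575 0.004 ]
[330.5 243. ] [3, 3, 10, 9, 90] [0.4793 0.2477 0.004 ]
centre [0.4648 0.3419] y-dir [np.float64(1.4068), np.float64(1.4063)] len [np.float64(0.1816), np.float64(0.1819)] wid [np.float64(0.0598), np.float64(0.0597)]
grip px ((298.0, 148.5), (63.0, 22.0), 90.0) [287. 117.] [309. 180.]
[0.4601 0.3696 0.028 ]
[0.4696 0.3138 0.028 ]
TCP [0.4678 0.2809 0.2155] shift cm [ 6.12 -1.56 15.46] turn 0.007
(-0.022, -0.06) 0.027 (0.022, -0.06) 0.0273 (-0.022, -0.02) 0.0273 (0.022, -0.02) 0.0266 (-0.022, 0.02) 0.0275 (0.022, 0.02) 0.027 (-0.022, 0.06) 0.0059 (0.022, 0.06) 0.0063
```

View pics/r.png

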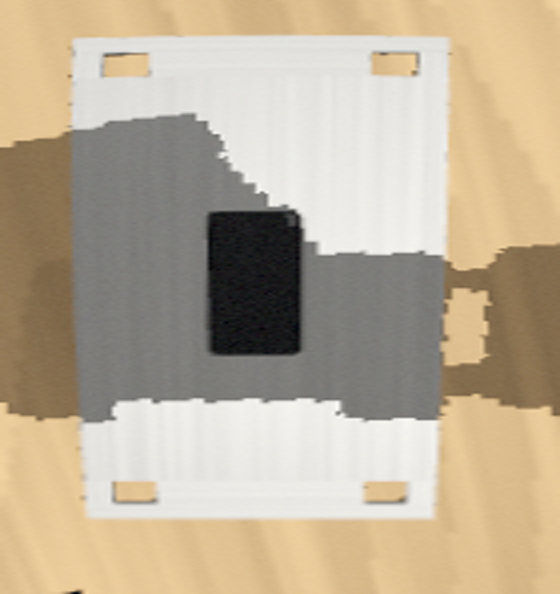

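```bash
python3 -m jog '[-3.5,1.3,-1,0, -7,2.6,-2,0, -11,4,-3,0, -15,5.5,-4,-0.02, -19,7,-5,-0.04, -23,8.5,-6,-0.06, -27,10,-6,-0.08, -31,11.5,-6,-0.1, -35,13.6,-6,-0.1, -35,13.6,-6,-0.1]' && python3 -m jog '[0,0,0,0, 0,0,0,0, 0,0,0,0]'
python3 - <<'E'
from h import *
T=toolT();d=snapshot("wrist");T2=toolT();cv2.imwrite("pics/s.png",d["color"][...,::-1]);print(T[:3,3],T2[:3,3])
L=np.array([[-.03,-.091,.046],[-.03,.091,.046],[.03,-.091,.046],[.03,.091,.046]]);uv=wproj(d,T,tray(L));print(uv.round(1).tolist())
print(wproj(d,T,tray(L+[0,0,.018])).round(1).tolist())
tiles=[cv2.resize(d["color"][int(v)-22:int(v)+22,int(u)-22:int(u)+22],None,fx=6.8,fy=6.8,interpolation=cv2.INTER_CUBIC) for u,v in uv]
print([[int(u)-22,int(v)-22] for u,v in uv])
cv2.imwrite("pics/s2.png",np.vstack([np.hstack(tiles[:2]),np.hstack(tiles[2:])])[...,::-1])
E
```

```text
time_s: 24.9
tool_pos: [0.5473, -0.0922, 0.2818]
tool_rot: [3.12, 0.016, 1.505]
contact_force: [-0.2, 0.7, 0.7]
grip_width: 0.0398
time_s: 25.2
tool_pos: [0.5471, -0.0906, 0.2817]
tool_rot: [3.12, 0.015, 1.507]
contact_force: [0.8, -0.3, -0.2]
grip_width: 0.0396
[ 0.54711202 -0.0906146   0.28171464] [ 0.54715428 -0.0904695   0.28171242]
[[276.5, 186.5], [274.2, 1.8], [338.5, 185.7], [337.7, 1.0]]
[[274.7, 189.6], [272.4, -4.2], [340.0, 188.8], [339.2, -5.1]]Traceback (most recent call last):
  File "<stdin>", line 5, in <module>
cv2.error: OpenCV(4.12.0) /io/opencv/modules/imgproc/src/resize.cpp:4208: error: (-215:Assertion failed) !ssize.empty() in function 'resize'
```

View pics/s.png

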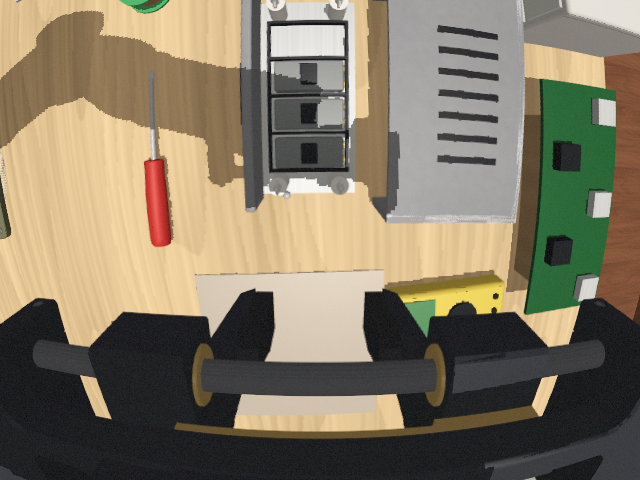

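Too far in -y. I'll shift the hand by +7 cm and measure all four seats.

```bash
python3 -m jog '[2,0,0,0, 4,0,0,0, 6,0,0,0, 7.5,0,0,0, 7.5,0,0,0, 7.5,0,0,0, 7.5,0,0,0]'
python3 - <<'E'
from h import *
T=toolT();d=snapshot("wrist");T2=toolT();print(T[:3,3],T2[:3,3])
L=np.array([[-.03,-.091,.046],[-.03,.091,.046],[.03,-.091,.046],[.03,.091,.046]]);uv=wproj(d,T,tray(L));print(uv.round(1).tolist())
print(wproj(d,T,tray(L+[0,0,.018])).round(1).tolist())
tiles=[cv2.resize(d["color"][int(v)-22:int(v)+22,int(u)-22:int(u)+22],None,fx=6.8,fy=6.8,interpolation=cv2.INTER_CUBIC) for u,v in uv]
for t,(u,v),pu in zip(tiles,uv,wproj(d,T,tray(L+[0,0,.018]))):
    f=lambda a:tuple(int(x) for x in (np.array(a)-[int(u)-22,int(v)-22]+.5)*6.8)
    cv2.circle(t,f((u,v)),3,(255,0,0),-1);cv2.circle(t,f(pu),3,(0,255,0),-1)
cv2.imwrite("pics/s2.png",np.vstack([np.hstack(tiles[:2]),np.hstack(tiles[2:])])[...,::-1])
E
```

```text
time_s: 25.95
tool_pos: [0.5518, -0.0169, 0.2807]
tool_rot: [3.12, 0.016, 1.506]
contact_force: [-0.4, -0.3, 0.2]
grip_width: 0.0396
[ 0.55180149 -0.01693929  0.28071195] [ 0.55183582 -0.01702044  0.28070895]
[[278.6, 258.4], [273.4, 74.1], [337.5, 257.6], [337.8, 73.1]]
[[277.1, 264.9], [271.4, 71.4], [338.8, 264.0], [339.3, 70.4]]
```

View pics/s2.png

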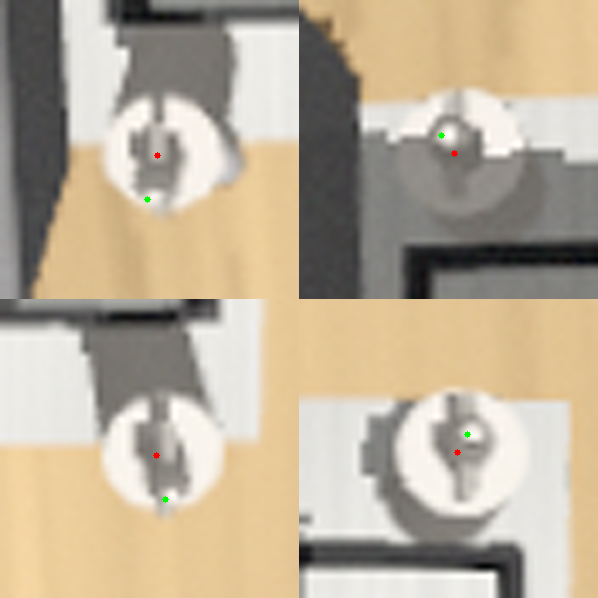

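```bash
sed -i 's/^TC=np.array(.*);TY/TC=np.array([0.5494,0.0204]);TY/' h.py
python3 - <<'E'
from h import *
move_to((.4648,.3419,.1),1.4066)
E
```

```text
TCP [ 0.5518 -0.017   0.2807] shift cm [ 35.53 -11.41  17.26] turn 0.099
```

```bash
python3 -m jog '[4,-1.2,1,0.01, 8,-2.5,2,0.02, 12,-4,4,0.03, 16,-5.2,5.5,0.05, 20,-6.5,7,0.07, 24,-7.8,9,0.08, 28,-9,11,0.09, 32,-10.3,13,0.1, 35.5,-11.4,15,0.1, 35.5,-11.4,17,0.1]' && python3 -m jog '[0,0,0,0, 0,0,0,0, 0,0,0,0]'
python3 - <<'E'
from h import *
move_to((.4648,.3419,.026),1.4066)
E
```

```text
time_s: 27.0
tool_pos: [0.4627, 0.3485, 0.1013]
tool_rot: [3.12, 0.009, 1.414]
contact_force: [0.2, 0.6, 0.8]
grip_width: 0.0401
time_s: 27.3
tool_pos: [0.464, 0.3475, 0.1024]
tool_rot: [3.118, 0.009, 1.412]
contact_force: [-0.2, 0.0, 0.6]
grip_width: 0.0401
TCP [0.464  0.3475 0.1024] shift cm [-0.47 -0.01  7.64] turn 0.005
```

```bash
python3 -m jog '[-0.2,0,1.5,0, -0.45,0,3.5,0, -0.45,0,5.5,0, -0.45,0,7,0, -0.45,0,7.6,0, -0.45,0,7.65,0, -0.45,0,7.65,0]'
python3 - <<'E'
from h import *
move_to((.4648,.3419,.026),1.4066)
T=toolT();d=snapshot("wrist");cv2.imwrite("pics/t.png",d["color"][...,::-1])
E
```

```text
time_s: 28.0
tool_pos: [0.4655, 0.3421, 0.0266]
tool_rot: [3.118, 0.008, 1.411]
contact_force: [-0.6, 0.4, 0.1]
grip_width: 0.0394
TCP [0.4655 0.3421 0.0266] shift cm [-0.03 -0.06  0.06] turn 0.005
```

View pics/t.png

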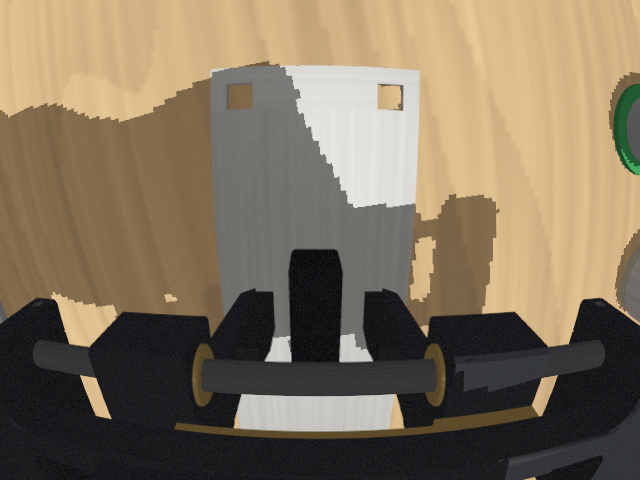

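```bash
python3 -m jog '[0,0,0,0, 0,0,0,0, 0,0,0,0, 0,0,0,0]' 0 50 && python3 -m jog '[0,0,-1,0, 0,0,-3,0, 0,0,-6,0, 0,0,-9,0, 0,0,-12,0, 0,0,-14.5,0, 0,0,-14.5,0, 0,0,-14.5,0]'
python3 - <<'E'
from h import *
move_to(tray([0,0,.155])[0],1.514)
T=toolT();d=snapshot("wrist");cv2.imwrite("pics/u.png",d["color"][...,::-1])
L=np.array([[.091,-.03,.022],[.091,.03,.022]]);print(wproj(d,T,L@T[:3,:3].T+T[:3,3]))
E
```

```text
time_s: 28.45
tool_pos: [0.4649, 0.3427, 0.0274]
tool_rot: [3.118, 0.007, 1.411]
contact_force: [-1.6, -0.1, 5.0]
grip_width: 0.0194
time_s: 29.25
tool_pos: [0.4614, 0.3442, 0.1723]
tool_rot: [3.118, 0.007, 1.412]
contact_force: [0.5, 0.4, -3.1]
grip_width: 0.0197
TCP [0.4614 0.3442 0.1723] shift cm [-30.57  13.78   1.67] turn -0.102
[[240.8554627   95.6895066 ]
 [392.21830151  95.56158391]]
```

View pics/u.png

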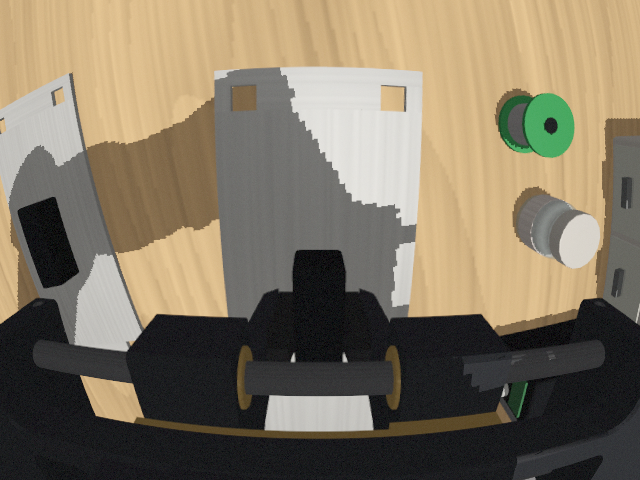

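```bash
python3 -m jog '[-3,1.4,0,-0.01, -6.5,3,0,-0.02, -10,4.5,0,-0.03, -14,6.2,0,-0.05, -18,8,0,-0.06, -22,10,0.5,-0.07, -26,11.8,1,-0.09, -29,13,1.2,-0.1, -30.6,13.8,1.2,-0.1, -30.6,13.8,1.2,-0.1]' && python3 -m jog '[0,0,0,0, 0,0,0,0, 0,0,0,0]'
python3 - <<'E'
from h import *
move_to(tray([0,0,.12])[0],1.514)
T=toolT();d=snapshot("wrist");cv2.imwrite("pics/v.png",cv2.resize(d["color"][40:340,190:450],None,fx=2.2,fy=2)[...,::-1])
d=snapshot("side");cv2.imwrite("pics/v_s.png",cv2.resize(d["color"][150:350,250:470],None,fx=3,fy=3)[...,::-1])
E
```

```text
time_s: 30.3
tool_pos: [0.5486, 0.0154, 0.1636]
tool_rot: [3.123, 0.013, 1.505]
contact_force: [-0.9, -0.0, -2.7]
grip_width: 0.0195
time_s: 30.6
tool_pos: [0.548, 0.017, 0.1631]
tool_rot: [3.124, 0.013, 1.507]
contact_force: [0.5, 0.5, -2.4]
grip_width: 0.0196
TCP [0.548  0.017  0.1631] shift cm [0.4  0.05 3.71] turn -0.007
```

View pics/v.png

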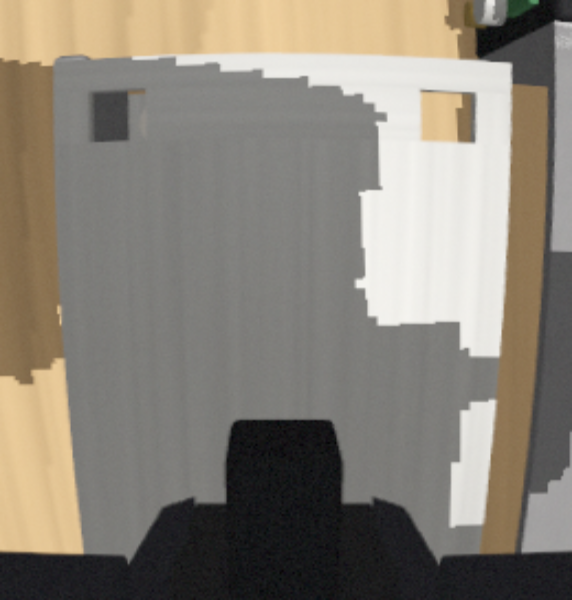

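View pics/v_s.png

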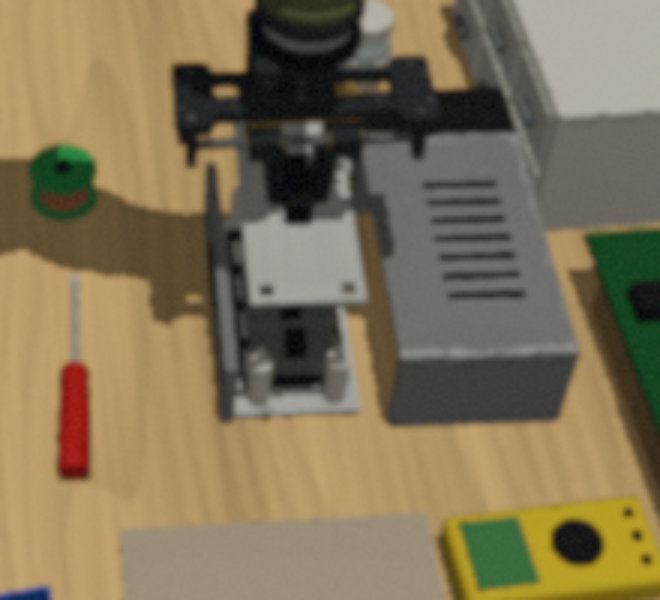

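```bash
python3 -m jog '[0.4,0.05,1.5,0, 0.4,0.05,3,-0.005, 0.4,0.05,4.5,-0.007, 0.4,0.05,5.2,-0.007, 0.4,0.05,5.2,-0.007, 0.4,0.05,5.2,-0.007, 0.4,0.05,5.2,-0.007]'
python3 - <<'E'
from h import *
move_to(tray([0,0,.1])[0],1.514)
T=toolT();d=snapshot("wrist");c=d["color"]
t=[cv2.resize(c[72:122,a:a+50],None,fx=8,fy=8,interpolation=cv2.INTER_CUBIC) for a in (217,368)]
cv2.imwrite("pics/w.png",np.hstack(t)[...,::-1])
L=np.array([[-.03,.091,.064],[.03,.091,.064]]);print(wproj(d,T,tray(L)).round(1).tolist())
E
```

```text
time_s: 31.4
tool_pos: [0.5505, 0.02, 0.1121]
tool_rot: [3.122, 0.013, 1.514]
contact_force: [0.1, -0.4, -2.2]
grip_width: 0.0195
TCP [0.5505 0.02   0.1121] shift cm [ 0.04 -0.13  0.61] turn 0.0
[[245.0, 97.5], [379.6, 97.3]]
```

View pics/w.png

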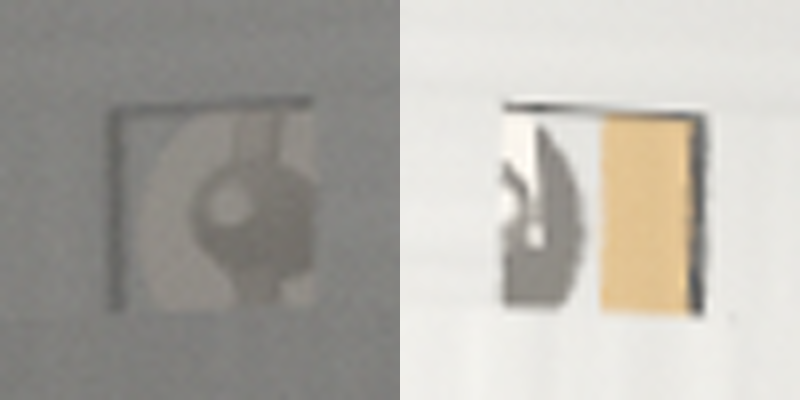

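```bash
cat > m6.py <<'E'
from h import *
import sys
T=toolT();d=snapshot("wrist")
uv=np.array(eval(sys.argv[1]));off=.022  # hole centres in image, top surface of cover below TCP
W=T@d["tool_from_camera"];o,r=wristray(d,T,uv)
n=T[:3,2];t=((T[:3,3]+n*off-o)@n)/(r@n);H=o+r*t[:,None]
print("holes tool",((H-T[:3,3])@T[:3,:3]).round(4).tolist())
S=tray([[-.03,.091,.046],[.03,.091,.046]])
# predicted centre of the underside on tray: project down along vertical after levelling
dd=(S-H);print("pin-hole world mm",(dd*1000).round(1).tolist())
print("in tool x,y mm",((dd@T[:3,:3])[:,:2]*1000).round(1).tolist())
yc=np.arctan2(*(H[1]-H[0])[[1,0]]);print("cover x yaw",yc.round(4),"tray",TY)
E
python3 m6.py '[[243.6,97.9],[393.7,98.1]]'
```

```text
holes tool [[0.09, -0.0289, 0.022], [0.0899, 0.0306, 0.022]]
pin-hole world mm [[-2.5, 1.8, -36.4], [-2.0, 1.8, -37.6]]
in tool x,y mm [[2.1, -3.3], [2.2, -2.9]]
cover x yaw -0.0571 tray -0.0565
```

Run:
```python
from h import *
p=toolT()[:3,3];move_to(p+[-.0022,.0018,-.011],1.514);move_to(p+[-.0022,.0018,-.025],1.514)
T=toolT();d=snapshot("wrist");D=d["depth"]
pts=[]
for v in range(110,240,10):
    for u in range(260,380,12):
        z=D[v,u]
        if z>0:
            o,r=wristray(d,T,[u,v]);W=(T@d["tool_from_camera"])[:3,2];pts.append(o+r[0]*z/(r[0]@W))
pts=np.array(pts);A=np.c_[pts[:,:2],np.ones(len(pts))]
for _ in range(3):
    c=np.linalg.lstsq(A,pts[:,2],rcond=None)[0];k=abs(pts[:,2]-A@c)<.004;A=A[k];pts=pts[k]
print("slope",c.round(4),len(pts),(A@c).mean(),"tool z",T[:3,2].round(4), "z at TCP", c@[*T[:2,3],1])
```

```text
TCP [0.5504 0.02   0.1121] shift cm [ 0.18 -0.25  1.09] turn 0.0
TCP [0.5504 0.02   0.1121] shift cm [ 0.2  -0.28  2.49] turn 0.0
slope [ 0.0062 -0.0015  0.0847] 130 0.08799674249456738 tool z [ 0.0188 -0.0139 -0.9997] z at TCP 0.08807085502487658
```

```bash
python3 -m jog '[0.18,-0.25,0.4,0, 0.18,-0.25,0.8,0, 0.18,-0.25,1.0,0, 0.18,-0.25,1.0,0, 0.18,-0.25,1.0,0]'
python3 - <<'E'
from h import *
T=toolT();d=snapshot("wrist");c=d["color"];print(T[:3,3])
t=[cv2.resize(c[72:122,a:a+50],None,fx=8,fy=8,interpolation=cv2.INTER_CUBIC) for a in (217,368)]
cv2.imwrite("pics/x.png",np.hstack(t)[...,::-1])
L=np.array([[-.03,.091,.064],[.03,.091,.064]]);print(wproj(d,T,tray(L)).round(1).tolist())
d=snapshot("side");cv2.imwrite("pics/x_s.png",cv2.resize(d["color"][190:310,290:410],None,fx=5,fy=5)[...,::-1])
E
python3 m6.py '[[243.6,97.9],[393.7,98.1]]'
```

```text
time_s: 32.05
tool_pos: [0.5481, 0.0217, 0.1018]
tool_rot: [3.122, 0.013, 1.514]
contact_force: [-0.7, 0.2, -3.0]
grip_width: 0.0194
[0.54810548 0.02169545 0.10176744]
[[246.6, 99.0], [389.8, 99.3]]
holes tool [[0.09, -0.0289, 0.022], [0.0899, 0.0306, 0.022]]
pin-hole world mm [[-0.3, 0.1, -26.2], [0.2, 0.1, -27.4]]
in tool x,y mm [[0.4, -0.8], [0.5, -0.3]]
cover x yaw -0.0571 tray -0.0565
```

View pics/x.png

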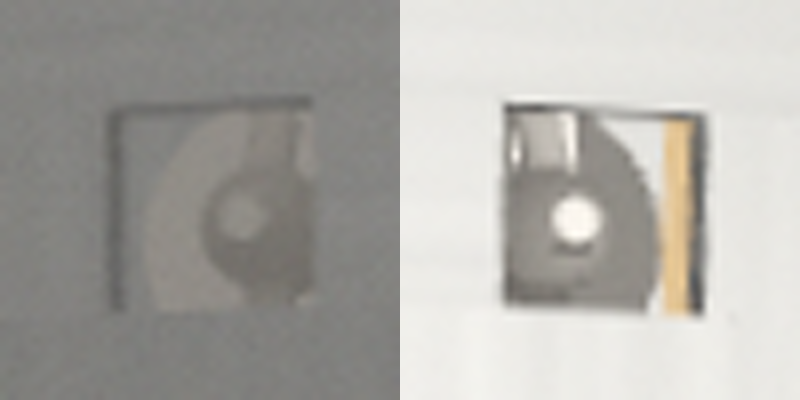

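View pics/x_s.png

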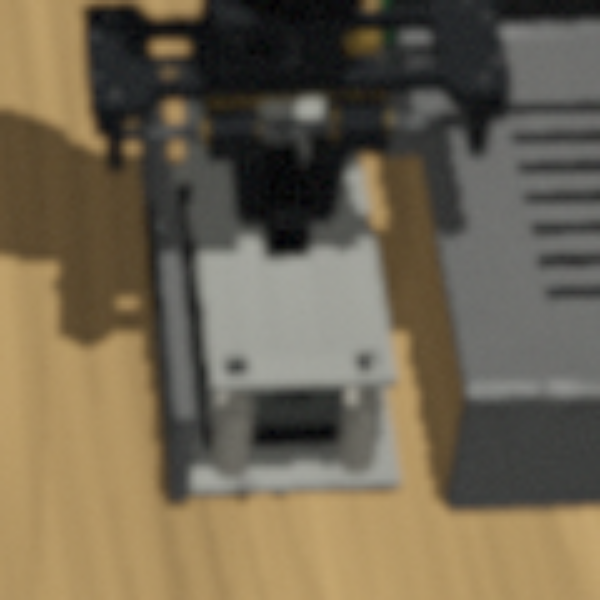

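Run:
```python
from h import *
p=toolT()[:3,3];move_to(p+[-.0001,.0002,-.011]);move_to(p+[-.0001,.0002,-.016])
```

```text
TCP [0.5483 0.0217 0.102 ] shift cm [ 0.03 -0.03  1.1 ] turn 0
TCP [0.5483 0.0217 0.102 ] shift cm [ 0.04 -0.04  1.6 ] turn 0
```

```bash
python3 -m jog '[0.02,-0.03,0.4,0, 0.03,-0.03,0.8,0, 0.03,-0.03,1.1,0, 0.03,-0.03,1.1,0]' && python3 -m jog '[0,0,0.2,0, 0,0,0.2,0, 0,0,0.2,0]' && python3 -m jog '[0,0,0.2,0, 0,0,0.2,0, 0,0,0.2,0]'
python3 - <<'E'
from h import *
T=toolT();d=snapshot("wrist");c=d["color"];print(T[:3,3])
t=[cv2.resize(c[72:122,a:a+50],None,fx=8,fy=8,interpolation=cv2.INTER_CUBIC) for a in (217,368)]
cv2.imwrite("pics/y.png",np.hstack(t)[...,::-1])
d=snapshot("side");cv2.imwrite("pics/y_s.png",cv2.resize(d["color"][190:310,290:410],None,fx=5,fy=5)[...,::-1])
E
```

```text
time_s: 32.6
tool_pos: [0.5478, 0.0219, 0.0904]
tool_rot: [3.123, 0.013, 1.514]
contact_force: [0.5, -0.4, -3.0]
grip_width: 0.0194
time_s: 32.9
tool_pos: [0.5479, 0.0218, 0.0884]
tool_rot: [3.123, 0.013, 1.514]
contact_force: [-0.3, 0.1, -1.8]
grip_width: 0.0191
time_s: 33.2
tool_pos: [0.5484, 0.0217, 0.0869]
tool_rot: [3.122, 0.013, 1.514]
contact_force: [-0.6, -0.7, 2.3]
grip_width: 0.0194
[0.5484415  0.02172616 0.08686257]
```

View pics/y.png

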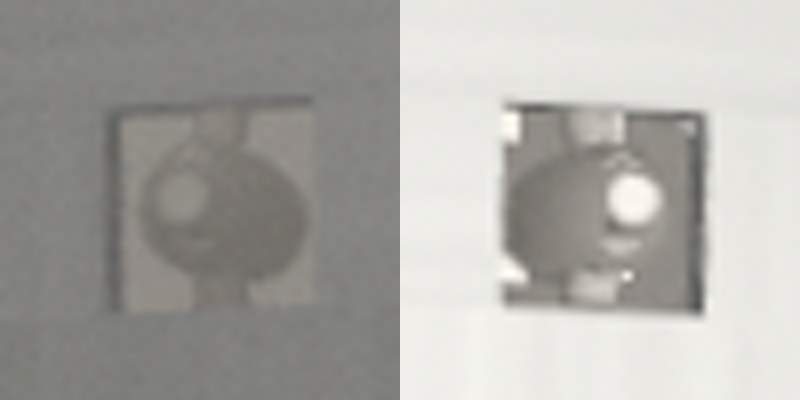

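View pics/y_s.png

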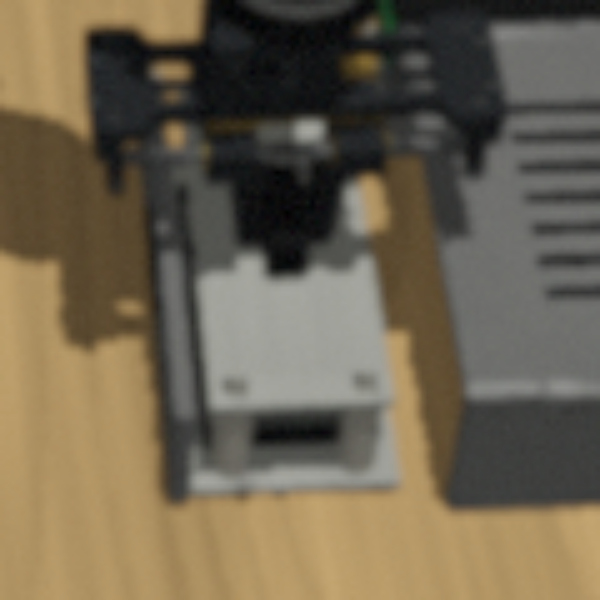

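```bash
for i in 1; do python3 -m jog '[0,0,0.2,0, 0,0,0.2,0, 0,0,0.2,0]' && python3 -m jog '[0,0,0.2,0, 0,0,0.2,0, 0,0,0.2,0]' && python3 -m jog '[0,0,0.2,0, 0,0,0.2,0, 0,0,0.2,0]'; done
python3 - <<'E'
from h import *
T=toolT();d=snapshot("wrist");D=d["depth"]
def plane():
    pts=[]
    for v in range(110,240,10):
        for u in range(260,380,12):
            z=D[v,u]
            if z>0:
                o,r=wristray(d,T,[u,v]);W=(T@d["tool_from_camera"])[:3,2];pts.append(o+r[0]*z/(r[0]@W))
    pts=np.array(pts);A=np.c_[pts[:,:2]-TC,np.ones(len(pts))]
    for _ in range(3):
        c=np.linalg.lstsq(A,pts[:,2],rcond=None)[0];k=abs(pts[:,2]-A@c)<.004;A=A[k];pts=pts[k]
    print("plane slope,z at tray centre",c.round(4))
plane()
E
```

```text
time_s: 33.6
tool_pos: [0.5486, 0.0219, 0.0846]
tool_rot: [3.122, 0.013, 1.514]
contact_force: [1.2, 0.6, -0.7]
grip_width: 0.0197
time_s: 33.9
tool_pos: [0.5481, 0.022, 0.0819]
tool_rot: [3.123, 0.013, 1.515]
contact_force: [0.6, -0.2, -5.8]
grip_width: 0.0195
time_s: 34.2
tool_pos: [0.5482, 0.0217, 0.0799]
tool_rot: [3.123, 0.013, 1.514]
contact_force: [0.7, -1.3, -0.8]
grip_width: 0.0196
plane slope,z at tray centre [ 0.0036 -0.0062  0.0563]
```

```bash
python3 -m jog '[0,0,0.15,0, 0,0,0.15,0, 0,0,0.15,0]'
python3 - <<'E'
from h import *
T=toolT();d=snapshot("wrist");c=d["color"];print(T[:3,3])
cv2.imwrite("pics/z1.png",cv2.resize(c[60:340,200:430],None,fx=2.5,fy=2.1,interpolation=cv2.INTER_CUBIC)[...,::-1])
d=snapshot("side");cv2.imwrite("pics/z1_s.png",cv2.resize(d["color"][190:310,290:410],None,fx=5,fy=5,interpolation=cv2.INTER_CUBIC)[...,::-1])
E
```

```text
time_s: 34.55
tool_pos: [0.5483, 0.0217, 0.0792]
tool_rot: [3.122, 0.013, 1.514]
contact_force: [-1.0, -1.2, 8.3]
grip_width: 0.0198
[0.54827723 0.02165339 0.07924842]
```

View pics/z1.png

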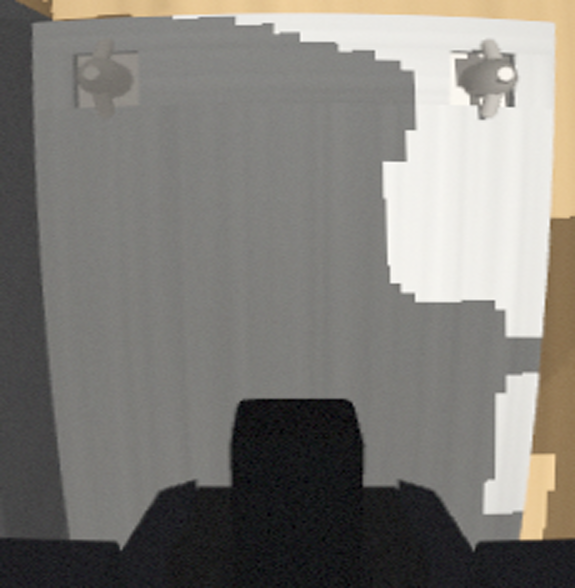

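View pics/z1_s.png

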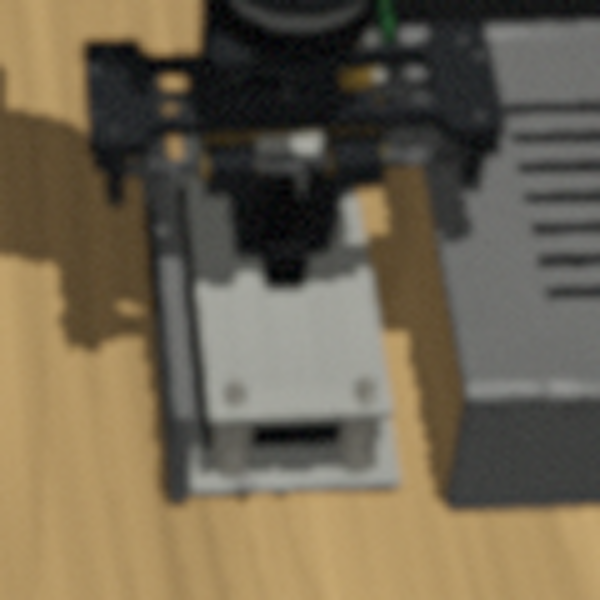

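```bash
python3 -m jog '[0,0,0.15,0, 0,0,0.15,0]' && python3 -m jog '[0,0,0.15,0, 0,0,0.15,0]' && python3 -m jog '[0,0,-0.4,0, 0,0,-0.4,0]' && python3 -m jog '[0,0,0,0, 0,0,0,0, 0,0,0,0]' 0.42 && python3 -m jog '[0,0,-2,0, 0,0,-5,0, 0,0,-9,0, -2,0,-13,0, -4,0,-16,0, -6,0,-19,0, -7,0,-19,0, -7,0,-19,0, -7,0,-19,0]'
python3 - <<'E'
from h import *
T=toolT();d=snapshot("wrist");c=d["color"];print(T[:3,3])
L=np.array([[-.03,-.091,.05],[-.03,.091,.05],[.03,-.091,.05],[.03,.091,.05]]);uv=wproj(d,T,tray(L));print(uv.round(1).tolist())
cv2.imwrite("pics/aa.png",c[...,::-1])
tiles=[cv2.resize(c[max(int(v)-22,0):int(v)+22,int(u)-22:int(u)+22],(300,300),interpolation=cv2.INTER_CUBIC) for u,v in uv]
cv2.imwrite("pics/aa2.png",np.vstack([np.hstack(tiles[:2]),np.hstack(tiles[2:])])[...,::-1])
E
```

```text
time_s: 34.85
tool_pos: [0.5483, 0.0216, 0.0791]
tool_rot: [3.122, 0.012, 1.514]
contact_force: [-1.3, -0.7, 13.0]
grip_width: 0.0193
time_s: 35.05
tool_pos: [0.5483, 0.0216, 0.0791]
tool_rot: [3.121, 0.012, 1.514]
contact_force: [-1.7, -0.2, 14.5]
grip_width: 0.0197
time_s: 35.25
tool_pos: [0.5457, 0.022, 0.0811]
tool_rot: [3.127, 0.012, 1.514]
contact_force: [0.1, -0.3, -17.2]
grip_width: 0.0199
time_s: 35.55
tool_pos: [0.5465, 0.022, 0.0817]
tool_rot: [3.126, 0.012, 1.514]
contact_force: [-1.0, 0.6, 0.3]
grip_width: 0.0371
time_s: 36.45
tool_pos: [0.539, -0.0446, 0.2716]
tool_rot: [3.127, 0.011, 1.514]
contact_force: [-0.1, 0.2, -0.8]
grip_width: 0.0367
[ 0.53900177 -0.04455433  0.27164557]
[[290.2, 236.1], [288.4, 42.8], [352.5, 235.9], [355.0, 43.3]]
```

View pics/aa.png

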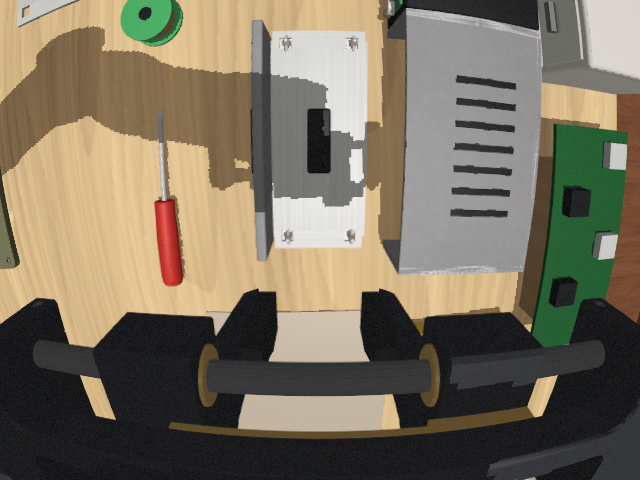

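View pics/aa2.png

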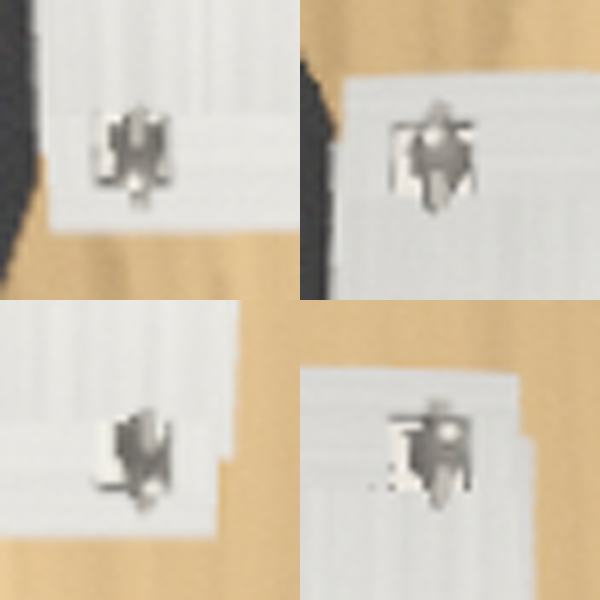

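```bash
cat > m7.py <<'E'
from h import *
def fit(pts,lab):
    A=np.c_[pts[:,:2]-TC,np.ones(len(pts))];P=pts
    for _ in range(4):
        c=np.linalg.lstsq(A,P[:,2],rcond=None)[0];k=abs(P[:,2]-A@c)<.003;A=A[k];P=P[k]
    cs=tray([[-.03,-.091,0],[-.03,.091,0],[.03,-.091,0],[.03,.091,0]])[:,:2]-TC
    print(lab,"slope,z",c.round(4),len(P),"underside in tray frame at holes mm",((np.c_[cs,np.ones(4)]@c-.01)*1000).round(1))
T=toolT();d=snapshot("wrist");D=d["depth"];W=T@d["tool_from_camera"]
v,u=np.mgrid[0:300,200:440];uv=np.c_[u.ravel(),v.ravel()];o,r=wristray(d,T,uv);z=D[uv[:,1],uv[:,0]]
P=o+r*(z/(r@W[:3,2]))[:,None];P=P[z>0]
c_,s_=np.cos(TY),np.sin(TY);q=(P[:,:2]-TC)@np.array([[c_,-s_],[s_,c_]])
k=(abs(q[:,0])<.036)&(abs(q[:,1])<.098)&(abs(P[:,2]-.057)<.012)
fit(P[k],"wrist")
for n in("top","side"):
    P=cloud(snapshot(n)).reshape(-1,3);q=(P[:,:2]-TC)@np.array([[c_,-s_],[s_,c_]])
    k=(abs(q[:,0])<.036)&(abs(q[:,1])<.098)&(abs(P[:,2]-.057)<.012);fit(P[k],n)
E
python3 m7.py
```

```text
wrist slope,z [-0.0001 -0.0006  0.0555] 14188 underside in tray frame at holes mm [45.6 45.5 45.6 45.5]
top slope,z [-0.0024 -0.0026  0.056 ] 1141 underside in tray frame at holes mm [46.3 45.8 46.1 45.7]
side slope,z [ 0.0014 -0.0005  0.0548] 1365 underside in tray frame at holes mm [44.8 44.8 44.9 44.8]
```

Run:
```python
from h import *
p=tray([-.115,0,0])[0];print(p);p[2]=.2;move_to(p,1.514);p[2]=.064;move_to(p,1.514)
```

```text
[0.43458351 0.02689404 0.006     ]
TCP [ 0.5392 -0.0442  0.2714] shift cm [  6.61 -10.94   6.91] turn 0.002
TCP [ 0.5392 -0.0442  0.2714] shift cm [  6.77 -11.13  20.51] turn 0.002
```

```bash
python3 -m jog '[2,-3.5,1,0, 4,-7,3,0, 6.6,-11,6,0, 6.8,-11.1,10,0, 6.8,-11.1,14,0, 6.8,-11.1,17,0, 6.8,-11.1,19.5,0, 6.8,-11.1,20.5,0, 6.8,-11.1,20.5,0, 6.8,-11.1,20.5,0]' 0 && python3 -m jog '[0,0,0,0, 0,0,0,0]'
python3 - <<'E'
from h import *
p=toolT()[:3,3];move_to(tray([-.115,0,.058])[0],1.514)
ex=np.array([np.cos(TY),np.sin(TY),0]);T=toolT();print("tray +x 10cm in tool",(ex@T[:3,:3]*10).round(2))
d=snapshot("wrist");cv2.imwrite("pics/ab.png",d["color"][...,::-1])
d=snapshot("side");cv2.imwrite("pics/ab_s.png",cv2.resize(d["color"][150:350,250:470],None,fx=3,fy=3)[...,::-1])
E
```

```text
time_s: 37.65
tool_pos: [0.4379, 0.028, 0.0662]
tool_rot: [3.135, 0.012, 1.517]
contact_force: [-0.3, 0.2, 0.3]
grip_width: 0.0001
time_s: 37.85
tool_pos: [0.4379, 0.0285, 0.0659]
tool_rot: [3.136, 0.012, 1.517]
contact_force: [0.4, 0.4, -0.1]
grip_width: 0.0003
TCP [0.4379 0.0285 0.0659] shift cm [-0.18 -0.32  0.19] turn 0.003
tray +x 10cm in tool [-0.03 10.    0.06]
```

View pics/ab.png

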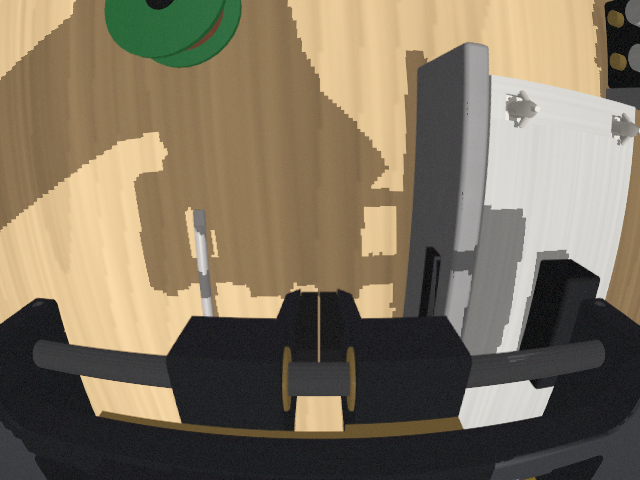

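View pics/ab_s.png

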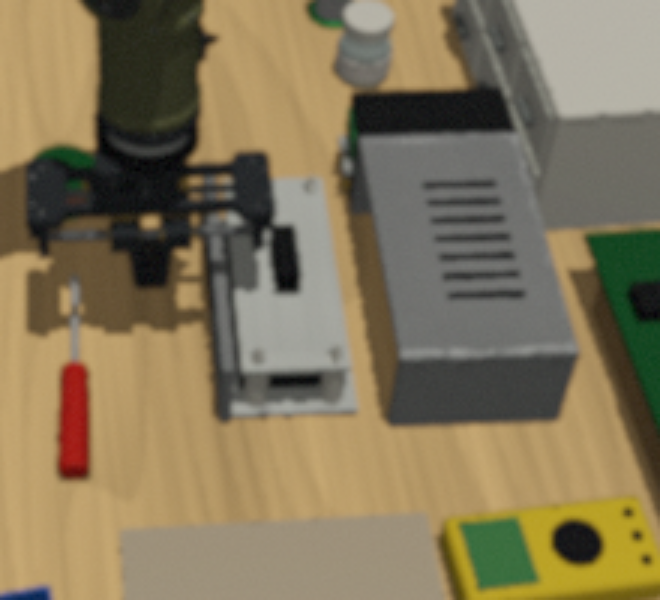

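```bash
python3 -m jog '[0,1,0.2,0, 0,2,0.2,0, 0,3,0.2,0, 0,3.5,0.2,0, 0,4,0.2,0, 0,4.5,0.2,0, 0,5,0.2,0]' && python3 -m jog '[0,1,0,0, 0,2,0,0, 0,3,0,0, 0,4,0,0, 0,4,0,0]'
python3 - <<'E'
from h import *
d=snapshot("side");cv2.imwrite("pics/ac_s.png",cv2.resize(d["color"][150:350,250:470],None,fx=3,fy=3)[...,::-1])
E
```

```text
time_s: 38.65
tool_pos: [0.4872, 0.0257, 0.0645]
tool_rot: [3.137, 0.012, 1.518]
contact_force: [-4.1, 0.3, 3.8]
grip_width: 0.0003
time_s: 39.15
tool_pos: [0.5298, 0.0234, 0.0647]
tool_rot: [3.133, 0.013, 1.518]
contact_force: [0.8, -0.8, -0.7]
grip_width: 0.0004
```

View pics/ac_s.png

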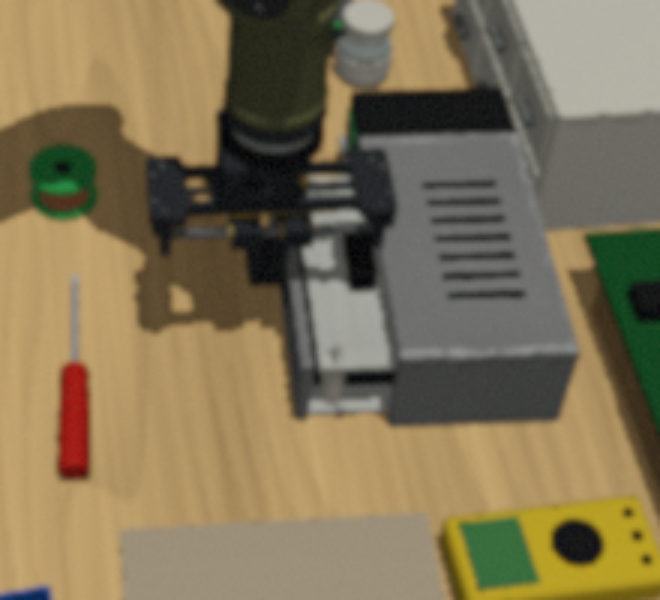

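```bash
python3 -m jog '[0,1,0,0, 0,2,0,0, 0,3,0,0, 0,4,0,0, 0,4.5,0,0, 0,5,0,0, 0,5,0,0]' && python3 -m jog '[0,0.5,0,0, 0,1,0,0, 0,1,0,0]' && python3 -m jog '[0,0.5,0,0, 0,1,0,0, 0,1,0,0]'
python3 - <<'E'
from h import *
d=snapshot("side");cv2.imwrite("pics/ad_s.png",cv2.resize(d["color"][150:350,250:470],None,fx=3,fy=3)[...,::-1])
E
```

```text
time_s: 39.9
tool_pos: [0.5804, 0.0208, 0.0652]
tool_rot: [3.132, 0.013, 1.518]
contact_force: [-0.7, 0.7, 0.1]
grip_width: 0.0003
time_s: 40.2
tool_pos: [0.5917, 0.0203, 0.0654]
tool_rot: [3.13, 0.013, 1.519]
contact_force: [-0.9, -0.3, -0.8]
grip_width: 0.0005
time_s: 40.5
tool_pos: [0.6007, 0.0198, 0.0656]
tool_rot: [3.132, 0.013, 1.518]
contact_force: [-1.9, -0.3, -2.0]
grip_width: 0.0006
```

View pics/ad_s.png

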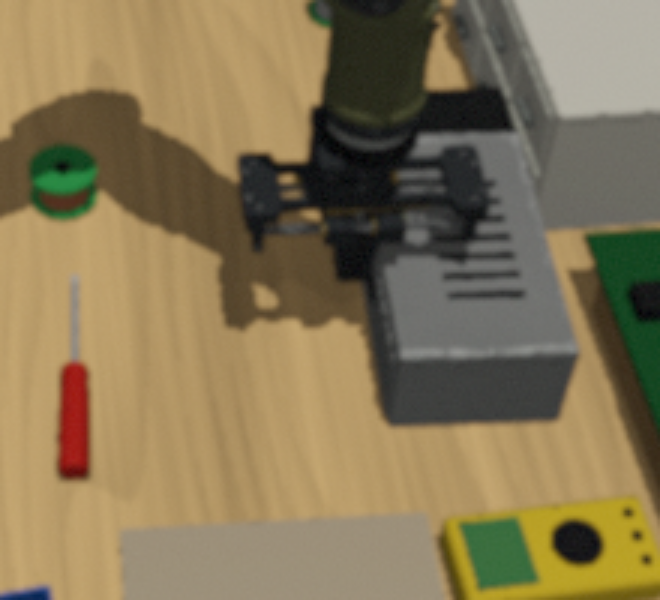

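```bash
for k in 1; do python3 -m jog '[0,0.3,0,0, 0,0.3,0,0]' | grep -E 'pos|force'; python3 -m jog '[0,0.3,0,0, 0,0.3,0,0]'| grep -E 'pos|force'; python3 -m jog '[0,0.3,0,0, 0,0.3,0,0]'| grep -E 'pos|force'; python3 -m jog '[0,0.3,0,0, 0,0.3,0,0]'| grep -E 'pos|force'; done
```

```text
tool_pos: [0.6025, 0.0198, 0.0656]
contact_force: [-9.0, 0.6, 5.0]
tool_pos: [0.6024, 0.0199, 0.0657]
contact_force: [-11.0, 0.8, 8.3]
tool_pos: [0.6023, 0.0199, 0.0658]
contact_force: [-10.8, -0.1, 7.7]
tool_pos: [0.6022, 0.0199, 0.0659]
contact_force: [-11.5, 0.8, 8.6]
```

Run:
```python
from h import *
d=snapshot("side");cv2.imwrite("pics/ae_s.png",cv2.resize(d["color"][200:300,330:450],None,fx=6,fy=6,interpolation=cv2.INTER_CUBIC)[...,::-1])
d=snapshot("wrist");cv2.imwrite("pics/ae_w.png",d["color"][...,::-1])
```

```text
(no output)
```

View pics/ae_s.png

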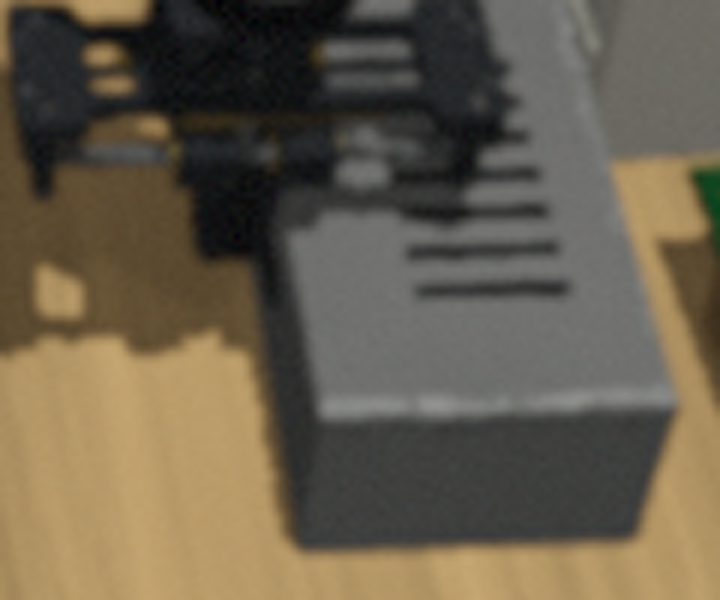

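View pics/ae_w.png

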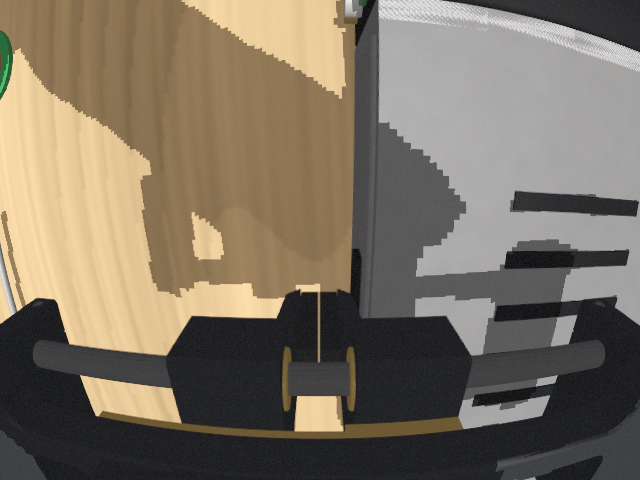

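```bash
python3 -m jog '[0,0.5,0,0, 0,0.6,0,0, 0,0.6,0,0]' | grep -E 'pos|force'
python3 - <<'E'
from h import *
T=toolT();d=snapshot("wrist");D=d["depth"];W=T@d["tool_from_camera"]
c_,s_=np.cos(TY),np.sin(TY)
for v in (150,200,250):
    uv=np.array([[u,v] for u in range(335,400)]);o,r=wristray(d,T,uv);z=D[uv[:,1],uv[:,0]]
    P=o+r*(z/(r@W[:3,2]))[:,None];q=(P[:,:2]-TC)@np.array([[c_,-s_],[s_,c_]])
    print(v,[(int(u),round(a*1000,1),round(h*1000)) for (u,_),a,h in zip(uv,q[:,0],P[:,2])][::3])
E
```

```text
tool_pos: [0.602, 0.02, 0.066]
contact_force: [-18.0, 1.2, 15.7]
150 [(335, np.float64(60.1), -1), (338, np.float64(61.6), -1), (341, np.float64(63.1), -1), (344, np.float64(64.6), 1), (347, np.float64(66.2), 0), (350, np.float64(67.8), -1), (353, np.float64(69.3), 0), (356, np.float64(70.1), 9), (359, np.float64(69.9), 29), (362, np.float64(69.8), 45), (365, np.float64(69.8), 57), (368, np.float64(69.8), 67), (371, np.float64(70.6), 69), (374, np.float64(71.5), 70), (377, np.float64(70.4), 85), (380, np.float64(71.4), 85), (383, np.float64(72.3), 85), (386, np.float64(73.2), 85), (389, np.float64(73.8), 86), (392, np.float64(74.6), 86), (395, np.float64(75.8), 85), (398, np.float64(76.7), 85)]
200 [(335, np.float64(60.3), 0), (338, np.float64(61.9), 0), (341, np.float64(63.5), -1), (344, np.float64(65.1), -1), (347, np.float64(66.7), 0), (350, np.float64(68.2), 0), (353, np.float64(69.8), -1), (356, np.float64(69.8), 20), (359, np.float64(70.2), 32), (362, np.float64(70.0), 48), (365, np.float64(69.9), 60), (368, np.float64(70.1), 68), (371, np.float64(70.9), 71), (374, np.float64(7
[... 182 characters left out ...]
), (395, np.float64(76.1), 86), (398, np.float64(77.1), 86)]
250 [(335, np.float64(60.7), 0), (338, np.float64(62.4), 0), (341, np.float64(64.0), -1), (344, np.float64(65.6), 0), (347, np.float64(67.3), -1), (350, np.float64(69.0), -1), (353, np.float64(67.1), 47), (356, np.float64(68.3), 47), (359, np.float64(69.6), 47), (362, np.float64(70.0), 55), (365, np.float64(69.9), 67), (368, np.float64(70.8), 69), (371, np.float64(71.8), 69), (374, np.float64(70.6), 86), (377, np.float64(71.6), 86), (380, np.float64(72.5), 86), (383, np.float64(73.4), 86), (386, np.float64(74.3), 86), (389, np.float64(75.1), 86), (392, np.float64(76.2), 86), (395, np.float64(77.0), 86), (398, np.float64(78.2), 85)]
```

```bash
python3 -m jog '[0,-1,0,0, 0,-2.5,0,0, 0,-4,0,0, 0,-6,-1,0, 0,-8,-4,0, 0,-10,-8,0, 0,-11,-12,0, 0,-11,-16,0, 0,-11,-16,0, 0,-11,-16,0]'
python3 - <<'E'
from h import *
T=toolT();d=snapshot("wrist");D=d["depth"];W=T@d["tool_from_camera"];cv2.imwrite("pics/af.png",d["color"][...,::-1])
c_,s_=np.cos(TY),np.sin(TY);M=np.array([[c_,-s_],[s_,c_]])
v,u=np.mgrid[0:300,150:640];uv=np.c_[u.ravel(),v.ravel()];o,r=wristray(d,T,uv);z=D[uv[:,1],uv[:,0]]
P=o+r*(z/(r@W[:3,2]))[:,None];P=P[z>0];q=(P[:,:2]-TC)@M
k=(P[:,2]>.015)&(P[:,2]<.062)&(abs(q[:,0]-.07)<.02)&(abs(q[:,1])<.1);print("panel face x",np.median(q[k,0]).round(4),k.sum())
k=(abs(P[:,2]-.086)<.003)&(abs(q[:,1])<.09)&(q[:,0]>.05);print("shell front edge",np.percentile(q[k,0],[0.5,2]).round(4))
d=snapshot("side");cv2.imwrite("pics/af_s.png",d["color"][...,::-1])
d=snapshot("top");cv2.imwrite("pics/af_t.png",d["color"][...,::-1])
E
```

```text
time_s: 42.8
tool_pos: [0.4981, 0.027, 0.2297]
tool_rot: [-3.121, 0.005, 1.517]
contact_force: [-0.1, -0.2, 0.0]
grip_width: 0.0003
panel face x 0.0698 3334
shell front edge [0.0702 0.0714]
```

View pics/af_s.png

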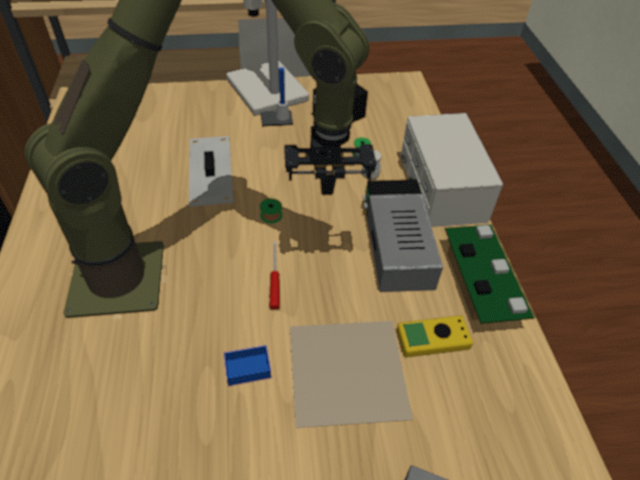

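View pics/af.png

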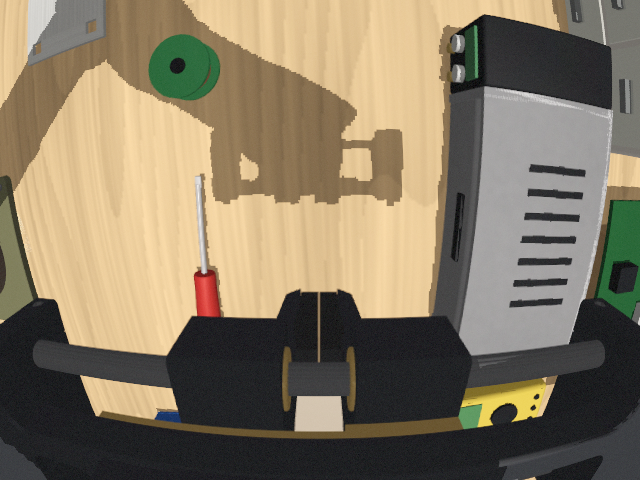

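Run:
```python
from rig import env
print(env.hand_in())
```

```text
the job is handed in; nothing more can be done
None
```

I loaded all three packs on the bench into separate tray bays, snapped the 84 x 206 mm cover onto the four standoffs and pushed the tray home. The job is handed in; it reports no verdict.

**Last checks:**
- **Packs:** tops measured about 27 mm above the table at both ends of each pack (28 mm expected), so they lie flat. The packs and the mat were checked before the cover went on; once the tray was in, they were hidden.
- **Cover:** the underside at the four holes measured 45.5–45.6 mm above the tray floor by the wrist camera, 45.7–46.3 by the top and 44.8–44.9 by the side. The seats are at 46 mm. All four pins and their barbs showed above the plate. The cover held when I lifted about 17 N on it before letting go, which left it about 1 mm toward the front, inside the 6 mm limit. I did not see it again after the tray went in.
- **Tray:** it travelled about 130 mm and stopped hard at 18 N. After I backed off, the panel face was within about 0.5 mm of the shell's front edge. I had no direct reading of the joint.
- **Bystanders:** none looked moved in the last side picture. The hand was clear of everything, with contact force near zero.

**Disagreements and surprises:**
- The top and wrist cameras differed by about 2.5 mm in y for both the tray and the cover. I used the wrist camera, and looking through the cover holes at the pins confirmed it.
- The press force I read at each step peaked at about 14.5 N, below the 18 N you gave, but the heights and barbs show the cover clicked through.

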